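Sound the bores of hexagonal brush stands with a depth gauge

TASK

The hexagonal wooden brush stands are back from the drill, lying with their bores to the side, and some were drilled short (24 mm instead of the full 36): going from the left one to the right one, roll each over until its bore looks straight up and sound the bore with the depth gauge, rod right down on the bottom and stop bar flat on the wood, held so for a second. In the end the short ones shall lie bore up on the low dark board with the pegs along its edge and the full ones bore up on the bench top itself, with the gauge back in its dark block and nothing knocked over.

Things in the scene. Friction and masses are not known exactly. Their poses are not given: they have to be found in the camera images.
- blank_1: wooden hexagonal prism on a flat: 60 mm across flats (each 34.6 wide), 60 long, 120 g. Origin at its middle; y along the prism (ends at +-30 mm); z out of the bored flat 30 mm off: round blind bore, 20 wide, 36 (full) or 24 deep (only gauging tells), in its middle, starts 60 or 120 degrees from up. Leftmost, on the bench by the banding wheel: it or blank_2; the other is absent (None).
- blank_2: just like blank_1 in shape, frame and looks; its bore also 36 or 24 mm deep and 60 or 120 degrees from up at the start. Leftmost, on the bench by the banding wheel: it or blank_1; the other is absent (None).
- blank_3: just like blank_1 in shape, frame and looks; its bore also 36 or 24 mm deep and 60 or 120 degrees from up at the start. In the middle, on the low dark board: it or blank_4; the other is absent (None).
- blank_4: just like blank_1 in shape, frame and looks; its bore also 36 or 24 mm deep and 60 or 120 degrees from up at the start. In the middle, on the low dark board: it or blank_3; the other is absent (None).
- blank_5: just like blank_1 in shape, frame and looks; its bore also 36 or 24 mm deep and 60 or 120 degrees from up at the start. Rightmost, on the bench in front of the board: it or blank_6 or neither; absent = None.
- blank_6: just like blank_1 in shape, frame and looks; its bore also 36 or 24 mm deep and 60 or 120 degrees from up at the start. Rightmost, on the bench in front of the board: it or blank_5 or neither; absent = None.
- gauge: depth gauge: upright steel rod, 130 mm long in all, 160 g. Origin at the rod's tip, z up along the rod. Nose (lowest 9 mm) 12 mm wide, rod 9 mm; the round knurled aluminium head, 22 mm wide, spans 94 to 130 mm above the tip: grip it about 112 mm above the tip. It stands in gauge_block
- gauge_stop (a joint): stop bar on the gauge's rod (22 x 64 x 12 mm steel) that slides freely and drops by its own weight (0.7 N). Value: 0 when its underside is 40 mm above the rod's tip, as in gauge_block, and more the higher it stands on the rod (-0.031 to 0.035 m): with the rod on the bottom and the bar on the face, the bore's depth is 0.040 + value
- stop_face (a point): middle of the stop bar's underside
- gauge_block_hole0 (a point): middle of the mouth of the gauge's hole, z up: a fixed dark wooden block 64 x 70 mm, 60 mm high, between the pine shelf and the low board, with a blind hole 18 mm wide, 40 mm deep in its top
- board_top (a point): middle of the top of the low dark board fixed on the bench (85 x 250 mm, top 18 mm above the bench): z up, x across it to the right, y along it away from the robot. Pegs 13 mm thick, up to 42 mm above the bench, stand at x = -53 mm; a brace 140 mm high at its far right corner (x > 60, y > 90 mm). The pine shelf left of it is 157 mm high, its far panel 292; brushes lie on it
- jar_bare: unpainted turned jar, 67 mm wide, 58 mm high, a bystander near the robot at the right; absent when there is a blank_5 or blank_6. Origin under its foot
- turned_pin: bare turned wooden pin, 57 mm wide, 186 mm tall, standing at the right by the wall (whose face runs through y = -0.46 m at x = 0.3 and y = -0.40 m at x = 0.5); a bystander. Origin under its foot, z up

How it is judged:
By the outcome, as a careful person would: the job done as asked, in the order asked, and still so for the second after the job is handed in, with the robot touching nothing.
Of blank_1, blank_2 only 1 to 1 are there at a start; the rules pass over those that are not, and their reading is None.
Of blank_3, blank_4 only 1 to 1 are there at a start; the rules pass over those that are not, and their reading is None.
Of blank_5, blank_6, jar_bare only 1 to 1 are there at a start; the rules pass over those that are not, and their reading is None.
At some moment in a run one of blank_1, blank_5, blank_6 may be knocked a few centimetres aside while the robot is not near it.
It also fails if it takes over 210 s, if anything falls off the work surface, if the arm or the gripper's body presses on something with over 40 N, if the wrist force passes 120 N, or if a joint passes its speed limit or range.

ROBOT

A 6-joint arm with a two-finger parallel gripper is mounted at the origin on the work surface; the furniture and walls round the work are solid. World frame = base frame: x ahead of the robot, y to its left, z up, the work surface at z = 0. Lengths are in m, angles in rad, forces in N, time in s.
With the tool pointing down it reaches from about 0.3 to 0.875 m from the base axis. Payload 6.4 kg.
Tool frame: the origin (TCP) lies at the very end of the fingers, on their centre line; the grasp point (between the pads) lies 19 mm behind it; z points along the fingers, y is the line along which they close (so a half turn about z gives the same grasp; the last joint's range is limited). The gripper opens to 85 mm and grips with 20 to 120 N. Pads are 22 mm wide; open, the fingers measure 114 mm over their backs; the gripper's body (76 mm by 85 mm) begins 54 mm behind the grasp point. The pads swing forward as they close: fully open they stand 13 mm farther back than shut.
Start: joints at [0.903, 0.181, 1.607, -0, 1.354, -0.206], TCP at [0.256, 0.515, 0.231] pointing down, gripper open.
Joint ranges: [-2.99, 2.99], [-0.89, 2.07], [0.3, 2.58], [-1.14, 4.28], [0, 2.63], [-3.12, 3.12]. Speed limits (rad/s): [2.57, 2.57, 3.01, 3.14, 3.14, 3.14].

INTERFACE

Orientations are given as a unit quaternion [w, x, y, z].
In Python, from bench import ctrl gives the robot as it stands.
- The arm moves only by the tool jog_arm, never from a script. Its argument "series" is a list that holds one entry, the list of rows, each a list of 7 numbers: the shift along the tool's x, y, z in mm, then the turn, a rotation vector about the tool's x, y, z in rad, then the finger opening in mm, from 0 to 85.4. In form: [[[tx, ty, tz, rx, ry, rz, gripper], ...]]. A call has exactly 10 rows; each row shifts and turns the commanded pose from where the row before left it, along the tool's axes as they then stand; what a row does not reach is not made up. A row lasts 1/10 s, in which the tool goes at most 50 mm and 8.59 degrees, less where a joint would pass 70% of its speed; a pose out of reach is approached as far as the arm can. A call with a gripper value outside its range is refused whole. The fingers move at their own pace and stop on an object; the grip force is fixed at half the most. Time passes only in rows, so rows that do not move let the fingers close, or fill a call up. It gives the time, the measured TCP pose, the force, the opening and the grip force at its end, in the units of the state.
- ctrl.get_obs(): the state, without advancing time (a new reading comes with each control period).
- ctrl.camera(name): name is "scene" or "top" or "wrist"; returns a dict with "frame" (420x560x3 uint8, blue, green, red), "z_map" (420x560 float32, m along the optical axis (not along the pixel's ray), 0 where there is no reading), "fx", "fy", "cx", "cy" (pixels), "xyz" and "rotation" of the camera in the world. Camera axes: x right, y down, z forward; pixel columns grow to the right and rows downward; lengths in m; the calibration is good to about 2 mm. A picture is of the moment at which its call begins.
- ctrl.hand_in(): hands the job in; it is judged then, once.
The state is a dict: "time_s": time; "q": joint angles; "dq": joint speeds; "joint_efforts": joint torques, N m; "eef_pos": TCP position; "eef_rot": TCP orientation; "wrist_force": force on the tool from outside, world axes, zero at the start; "torque": the same for the moment, N m; "opening": opening from 0.0 (shut) to 1.0 (fully open); "grasp_force": force on a finger pad.
Only numpy, scipy, OpenCV 4.12 (cv2) and the standard library are available. Lean on these libraries where they do the work, as an engineer would, in place of code of your own. Each camera call takes 0.05 s, during which the arm holds its last target. There are 200 camera calls.

## Working session

There is one attempt and no reset: what is moved stays moved. The work goes in short steps, Python scripts to look and compute and a tool call to move; the robot and the scene stay as the last step left them, time stands still between calls to the robot, and variables do not carry over. Pictures are saved under pics/ and viewed, at most 14 in all, crops included, and the job is handed in when it is done.

Besides the shell and the picture viewer there is one more tool, called after "Request:" by a JSON object that holds its "method" and its "body". jog_arm: Moves the arm, as the interface text tells. Its arguments: {"type":"object","properties":{"series":{"type":"array"}},"required":["series"]}

```bash
ls; mkdir -p pics; cat > h.py <<'E'
import numpy as np, cv2
from bench import ctrl
from scipy.spatial.transform import Rotation as R
def cam(n):
    c=ctrl.camera(n); 
    r=np.array(c['rotation'],float)
    c['R']=r if r.shape==(3,3) else R.from_quat(np.r_[r[1:],r[0]]).as_matrix()
    c['t']=np.array(c['xyz']); return c
def cloud(c):
    z=c['z_map']; v,u=np.mgrid[:z.shape[0],:z.shape[1]]
    p=np.dstack([(u-c['cx'])/c['fx']*z,(v-c['cy'])/c['fy']*z,z])
    return p@c['R'].T+c['t']
def ray(c,u,v,h):
    d=c['R']@np.array([(u-c['cx'])/c['fx'],(v-c['cy'])/c['fy'],1]); 
    return c['t']+d*(h-c['t'][2])/d[2]
def tool():
    o=ctrl.get_obs(); q=np.array(o['eef_rot']); return np.array(o['eef_pos']),R.from_quat(np.r_[q[1:],q[0]]).as_matrix(),o
E
python3 - <<'E'
from h import *
p,M,o=tool(); print(o); print(M)
for n in ['scene','top']:
    c=cam(n); print(n,c['t'],c['R'].round(3).tolist(),c['fx'],c['cx'],c['cy']); cv2.imwrite(f'pics/{n}0.png',c['frame']); np.savez(f'{n}0.npz',P=cloud(c),f=c['frame'])
E
```

```text
pics
{'time_s': 0.0, 'q': array([ 9.02726762e-01,  1.81534723e-01,  1.60801776e+00,  1.72882600e-05,
        1.35378931e+00, -2.06286249e-01]), 'dq': array([ 0.00160605,  0.0008446 , -0.00068358, -0.00023032, -0.00076893,
        0.00066715]), 'joint_efforts': array([ 8.76643007e-04, -4.44874442e+01, -3.51338768e+01, -2.32616339e-04,
        9.19796003e-03, -2.10509967e-06]), 'eef_pos': array([0.25581119, 0.51434475, 0.23038299]), 'eef_rot': array([-3.77924149e-04,  2.28847342e-01,  9.73461930e-01, -7.88740910e-04]), 'wrist_force': array([ 0.75543599, -0.14328462,  0.57625496]), 'torque': array([ 0.01824319, -0.01015747,  0.04403263]), 'grasp_force': 0.0, 'opening': 1.0009782960383609}
[[-8.95257503e-01  4.45547754e-01 -1.09679207e-03]
 [ 4.45548946e-01  8.95256544e-01 -1.36264462e-03]
 [ 3.74787023e-04 -1.70859237e-03 -9.99998470e-01]]
scene [-0.09634377 -0.5351997   0.77935962] [[0.662, -0.532, 0.528], [-0.749, -0.456, 0.481], [-0.015, -0.714, -0.7]] 430.13751249808274 282.4463677283394 208.92640795338673
top [ 0.14311852 -0.05396131  1.30812019] [[-0.07, -0.975, 0.21], [-0.998, 0.068, -0.017], [0.002, -0.211, -0.978]] 452.1025476965678 268.85599027133264 202.5345729011235
```

View pics/scene0.png

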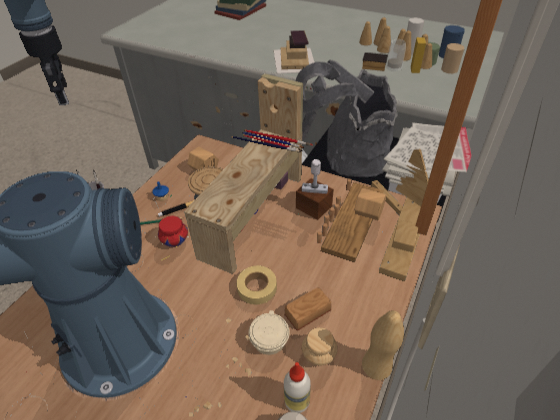

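View pics/top0.png

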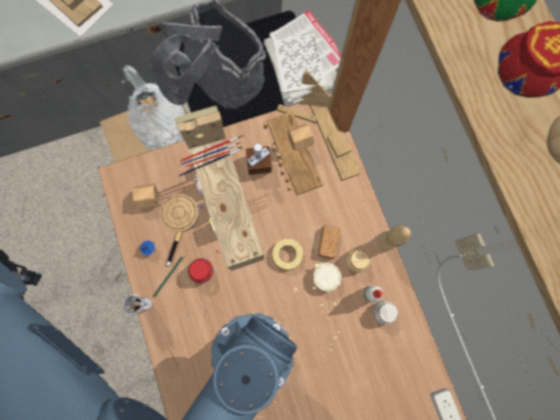

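```bash
python3 - <<'E'
from h import *
s=np.load('scene0.npz');t=np.load('top0.npz')
def cr(d,u,v,w=35,h=35): return cv2.resize(d['f'][v-h:v+h,u-w:u+w],(265,265),interpolation=cv2.INTER_CUBIC)
a=np.hstack([cr(s,203,160),cr(s,370,203),cr(s,312,325,45,45)]);b=np.hstack([cr(t,145,196),cr(t,301,137),cr(t,342,250)])
cv2.imwrite('pics/m0.png',np.vstack([a,b]))
for n,d,pts in[('s',s,[(203,155),(203,168),(370,198),(370,210),(308,308),(320,347),(380,340),(316,180),(312,190),(330,198)]),('t',t,[(145,192),(143,203),(301,132),(301,143),(329,241),(359,261),(400,235),(258,150),(258,165),(180,210),(290,170),(270,125)])]:
    for u,v in pts: print(n,u,v,d['P'][v,u].round(3))
E
```

```text
s 203 155 [0.463 0.266 0.06 ]
s 203 168 [0.424 0.221 0.061]
s 370 198 [ 0.597 -0.187  0.078]
s 370 210 [ 0.584 -0.199  0.055]
s 308 308 [ 0.289 -0.248  0.031]
s 320 347 [ 0.226 -0.326  0.058]
s 380 340 [ 0.267 -0.414  0.131]
s 316 180 [ 0.55  -0.059  0.093]
s 312 190 [ 0.54  -0.056  0.065]
s 330 198 [ 0.572 -0.09   0.036]
t 145 192 [0.466 0.272 0.061]
t 143 203 [0.438 0.282 0.046]
t 301 132 [ 0.608 -0.183  0.078]
t 301 143 [ 0.579 -0.181  0.066]
t 329 241 [ 0.294 -0.239  0.03 ]
t 359 261 [ 0.23  -0.311  0.06 ]
t 400 235 [ 0.28  -0.4    0.171]
t 258 150 [ 0.539 -0.055  0.148]
t 258 165 [ 0.524 -0.052  0.059]
t 180 210 [0.408 0.175 0.059]
t 290 170 [ 0.514 -0.146  0.019]
t 270 125 [ 0.661 -0.097  0.016]
```

View pics/m0.png

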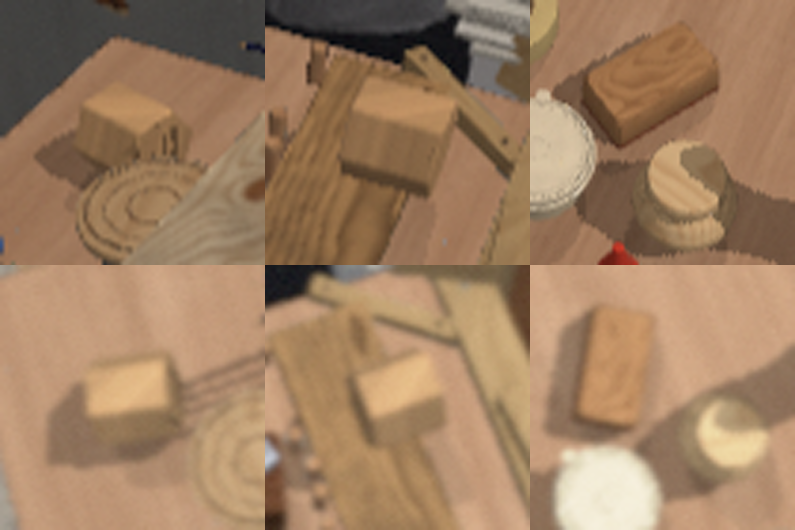

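```bash
cat >> h.py <<'E'
def rect(P,m,show=''):
    q=P[m][:,:2]; z=P[m][:,2]
    r=cv2.minAreaRect((q*1000).astype(np.float32)); print(show,len(q),'c',np.round(r[0],1),'size',np.round(r[1],1),'ang',round(r[2],1),'zmed',np.median(z).round(4),'mean',q.mean(0).round(4)); return r
def box(P,x0,x1,y0,y1,z0,z1):
    return (P[...,0]>x0)&(P[...,0]<x1)&(P[...,1]>y0)&(P[...,1]<y1)&(P[...,2]>z0)&(P[...,2]<z1)
E
python3 - <<'E'
from h import *
for n in ['top','scene']:
    P=np.load(n+'0.npz')['P']
    print(n)
    rect(P,box(P,.41,.53,.22,.36,.056,.066),'L top')
    rect(P,box(P,.41,.53,.22,.36,.02,.066),'L all')
    rect(P,box(P,.54,.66,-.25,-.13,.074,.083),'M top')
    rect(P,box(P,.54,.66,-.25,-.13,.03,.083),'M all')
    rect(P,box(P,.40,.80,-.26,-.06,.013,.023),'board')
    rect(P,box(P,.48,.62,-.13,-.0,.056,.064),'blk')
    rect(P,box(P,.5,.6,-.1,-.02,.136,.16),'head')
    rect(P,box(P,.5,.6,-.13,-.0,.066,.08),'bar')
    rect(P,box(P,.40,.80,-.26,-.06,.03,.045),'pegs')
    m=box(P,.60,.9,-.35,-.15,.09,.2); rect(P,m,'brace')
    m=box(P,.54,.66,-.25,-.13,.03,.09)
    # local plane normals clusters for M and L
E
```

```text
top
L top 291 c [454.4 260.6] size [108.   57.7] ang 66.6 zmed 0.0599 mean [0.4577 0.2746]
L all 571 c [453.6 265.4] size [89.9 89.2] ang 2.6 zmed 0.0562 mean [0.4561 0.2738]
M top 258 c [ 602.5 -181.4] size [42.8 61. ] ang 16.5 zmed 0.0778 mean [ 0.6029 -0.1806]
M all 501 c [ 604. -181.] size [67.9 61. ] ang 16.3 zmed 0.0743 mean [ 0.5974 -0.1796]
board 2267 c [ 619.7 -160. ] size [359.6 199.9] ang 0.0 zmed 0.0181 mean [ 0.5814 -0.1682]
blk 280 c [546.6 -53.3] size [65.1 69.9] ang 2.5 zmed 0.06 mean [ 0.5415 -0.0537]
head 64 c [545.9 -53.7] size [22.7 20.4] ang 60.9 zmed 0.1479 mean [ 0.5452 -0.0535]
bar 145 c [547.  -53.4] size [23.4 63.6] ang 34.5 zmed 0.0723 mean [ 0.5439 -0.0528]
pegs 245 c [ 615.5 -134.8] size [145.6 289.6] ang 64.9 zmed 0.037 mean [ 0.6156 -0.1587]
brace 3365 c [ 756.6 -234.9] size [294.5 170.1] ang 3.1 zmed 0.0999 mean [ 0.7962 -0.2415]
scene
L top 218 c [456.7 259.3] size [107.2  59.2] ang 62.5 zmed 0.0597 mean [0.4597 0.2703]
L all 503 c [444.1 269. ] size [97.4 78.2] ang 23.4 zmed 0.0522 mean [0.4571 0.2681]
M top 302 c [ 605.9 -183.2] size [41.6 60.1] ang 15.5 zmed 0.0781 mean [ 0.6045 -0.1841]
M all 696 c [ 606.1 -183.1] size [65.1 60.6] ang 16.5 zmed 0.0695 mean [ 0.5942 -0.1892]
board 2460 c [ 620.6 -160.2] size [199.2 353.5] ang 89.9 zmed 0.0183 mean [ 0.564  -0.1715]
blk 302 c [549.4 -55.5] size [67.2 71.6] ang 1.3 zmed 0.0602 mean [ 0.5411 -0.062 ]
head 82 c [548.6 -56.5] size [20.9 21.5] ang 41.0 zmed 0.1477 mean [ 0.5474 -0.0577]
bar 184 c [548.8 -56.5] size [24.4 62.4] ang 37.2 zmed 0.0721 mean [ 0.5483 -0.0581]
pegs 489 c [ 609.3 -142.8] size [157.2 288.5] ang 72.2 zmed 0.0368 mean [ 0.6076 -0.1563]
brace 2442 c [ 758.2 -249.8] size [199.2 282.7] ang 89.8 zmed 0.1007 mean [ 0.7657 -0.2483]
```

```bash
python3 - <<'E'
from h import *
c=cam('wrist'); p,M,o=tool()
print('cam in tool',M.T@(c['t']-p),(M.T@c['R']).round(2).tolist(),c['fx'])
cv2.imwrite('pics/w0.png',c['frame'])
for n in ['top','scene']:
    P=np.load(n+'0.npz')['P']
    for lo in (.24,.245,.25): rect(P,box(P,.41,.53,lo,.36,.056,.066)&(P[...,0]+0.5*(P[...,1]-.27)>.425),n)
    rect(P,box(P,.40,.80,-.26,-.06,.013,.023)&(np.load(n+'0.npz')['f'].mean(2)<110),'board')
E
```

```text
cam in tool [ 0.08506757  0.00031165 -0.14173651] [[0.0, -0.95, -0.33], [1.0, 0.0, 0.0], [-0.0, -0.33, 0.95]] 324.9597387932966
top 261 c [463.  280.2] size [40.4 60.4] ang 4.5 zmed 0.06 mean [0.462  0.2802]
top 261 c [463.  280.2] size [40.4 60.4] ang 4.5 zmed 0.06 mean [0.462  0.2802]
top 260 c [462.9 280.3] size [40.4 60.2] ang 4.5 zmed 0.0599 mean [0.462  0.2804]
board 63 c [ 626. -149.] size [347.1 178. ] ang 0.0 zmed 0.0179 mean [ 0.6271 -0.1317]
scene 194 c [464.8 277.5] size [38.4 60.3] ang 4.5 zmed 0.0597 mean [0.4647 0.2758]
scene 194 c [464.8 277.5] size [38.4 60.3] ang 4.5 zmed 0.0597 mean [0.4647 0.2758]
scene 184 c [464.7 278.7] size [38.4 57.8] ang 4.5 zmed 0.0598 mean [0.4647 0.2773]
board 2059 c [ 620.6 -160.1] size [198.9 353.5] ang 89.9 zmed 0.0183 mean [ 0.5466 -0.1677]
```

View pics/w0.png

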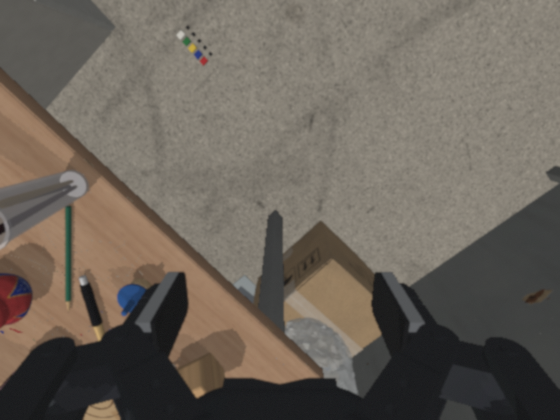

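```bash
cat >> h.py <<'E'
def pose(yaw,a,roll=0):  # tool x heading yaw deg, leaning body a deg toward +tool x
    y=np.radians(yaw); x=np.array([np.cos(y),np.sin(y),0]); yy=np.array([np.sin(y),-np.cos(y),0]); M=np.column_stack([x,yy,[0,0,-1]])
    return M@R.from_euler('y',a,degrees=True).as_matrix()
def plan(tp,TM,N,p=None,M=None):
    if p is None: p,M,_=tool()
    d=M.T@(np.array(tp)-p); rv=R.from_matrix(M.T@TM).as_rotvec()/N; Q=R.from_rotvec(rv).as_matrix()
    S=sum(np.linalg.matrix_power(Q,k) for k in range(N)); t=np.linalg.solve(S,d)*1000
    print(N,'rows x',t.round(1).tolist(),rv.round(4).tolist(),'| mm',np.linalg.norm(t).round(1),'deg',np.degrees(np.linalg.norm(rv)).round(2)); return t,rv
def st():
    p,M,o=tool(); print('t',round(o['time_s'],1),'p',p.round(4),'x',M[:,0].round(3),'z',M[:,2].round(3),'F',o['wrist_force'].round(1),'open',round(o['opening'],3),'g',round(o['grasp_force'],1),'q',o['q'].round(2))
E
python3 - <<'E'
from h import *
M=pose(4.5,30); print(M.round(2)); plan(np.array([.4635,.279,.03])-M[:,2]*.12,M,20)
E
```

```text
[[ 0.86  0.08  0.5 ]
 [ 0.07 -1.    0.04]
 [ 0.5   0.   -0.87]]
20 rows x [-15.9, 10.3, 2.5] [-0.0339, 0.0094, 0.1262] | mm 19.1 deg 7.51
```

```bash
sed -i "s/from_euler('y',a,/from_euler('y',-a,/" h.py
python3 - <<'E'
from h import *
M=pose(4.5,30); print(M.round(2)); plan(np.array([.4635,.279,.03])-M[:,2]*.12,M,20)
E
```

```text
[[ 0.86  0.08 -0.5 ]
 [ 0.07 -1.   -0.04]
 [-0.5   0.   -0.87]]
20 rows x [-12.3, 20.8, 5.4] [0.0338, -0.0093, 0.1262] | mm 24.8 deg 7.51
```

Request:
{"method": "jog_arm", "body": {"series": [[[-12.3, 20.8, 5.4, 0.0338, -0.0093, 0.1262, 85], [-12.3, 20.8, 5.4, 0.0338, -0.0093, 0.1262, 85], [-12.3, 20.8, 5.4, 0.0338, -0.0093, 0.1262, 85], [-12.3, 20.8, 5.4, 0.0338, -0.0093, 0.1262, 85], [-12.3, 20.8, 5.4, 0.0338, -0.0093, 0.1262, 85], [-12.3, 20.8, 5.4, 0.0338, -0.0093, 0.1262, 85], [-12.3, 20.8, 5.4, 0.0338, -0.0093, 0.1262, 85], [-12.3, 20.8, 5.4, 0.0338, -0.0093, 0.1262, 85], [-12.3, 20.8, 5.4, 0.0338, -0.0093, 0.1262, 85], [-12.3, 20.8, 5.4, 0.0338, -0.0093, 0.1262, 85]]]}}

```text
time_s: 1.15
eef_pos: [0.4774, 0.5078, 0.1638]
eef_rot: [0.006, 0.754, 0.636, -0.164]
wrist_force: [-0.3, 0.9, -0.8]
opening: 0.995
grasp_force: 0.0
```

Request:
{"method": "jog_arm", "body": {"series": [[[-12.3, 20.8, 5.4, 0.0338, -0.0093, 0.1262, 85], [-12.3, 20.8, 5.4, 0.0338, -0.0093, 0.1262, 85], [-12.3, 20.8, 5.4, 0.0338, -0.0093, 0.1262, 85], [-12.3, 20.8, 5.4, 0.0338, -0.0093, 0.1262, 85], [-12.3, 20.8, 5.4, 0.0338, -0.0093, 0.1262, 85], [-12.3, 20.8, 5.4, 0.0338, -0.0093, 0.1262, 85], [-12.3, 20.8, 5.4, 0.0338, -0.0093, 0.1262, 85], [-12.3, 20.8, 5.4, 0.0338, -0.0093, 0.1262, 85], [-12.3, 20.8, 5.4, 0.0338, -0.0093, 0.1262, 85], [-12.3, 20.8, 5.4, 0.0338, -0.0093, 0.1262, 85]]]}}

```text
time_s: 2.15
eef_pos: [0.5229, 0.2832, 0.1339]
eef_rot: [0.01, 0.965, 0.035, -0.259]
wrist_force: [0.4, -0.5, 0.3]
opening: 0.994
grasp_force: 0.0
```

```bash
python3 - <<'E'
from h import *
st(); M=pose(4.5,30); plan(np.array([.4635,.279,.03])-M[:,2]*.12,M,3)
c=cam('wrist'); P=cloud(c); cv2.imwrite('pics/w1.png',c['frame'])
rect(P,box(P,.41,.53,.24,.36,.056,.066),'L top')
rect(P,box(P,.41,.53,.24,.36,.015,.066),'L all')
E
```

```text
t 2.1 p [0.5229 0.2832 0.1339] x [ 0.863  0.063 -0.501] z [-0.499 -0.037 -0.866] F [ 0.4 -0.5  0.3] open 0.994 g 0.0 q [0.25 0.67 1.22 0.09 1.76 1.74]
3 rows x [0.1, -0.2, -0.1] [-0.0007, 0.0003, -0.0017] | mm 0.2 deg 0.11
L top 2387 c [467.2 281.1] size [37.5 60.2] ang 4.3 zmed 0.059 mean [0.4689 0.2814]
L all 5790 c [474.2 281.6] size [51.6 60.2] ang 4.2 zmed 0.0518 mean [0.4824 0.2823]
```

View pics/w1.png

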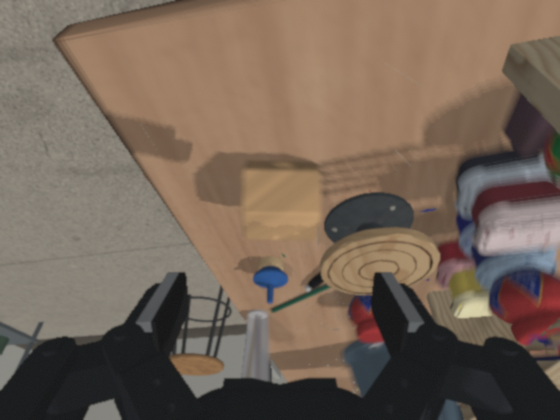

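```bash
python3 - <<'E'
from h import *
f=cv2.imread('pics/w1.png')[145:255,220:345]
cv2.imwrite('pics/w1c.png',cv2.resize(cv2.convertScaleAbs(f,alpha=1.4,beta=-30),None,fx=5,fy=5,interpolation=cv2.INTER_CUBIC))
E
```

```text
(no output)
```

View pics/w1c.png

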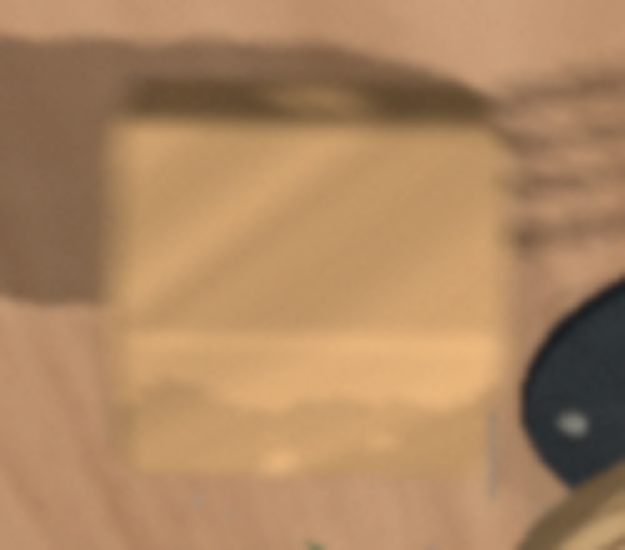

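```bash
python3 - <<'E'
from h import *
c=cam('wrist'); P=cloud(c)
for v in range(160,250,10): print(v,[tuple((P[v,u]*1000).round().astype(int)) for u in range(310,380,10)])
T=np.load('top0.npz')['P']; m=box(T,.42,.53,.2,.25,.012,.2); print((T[m]*1000).round().astype(int)[:60].tolist())
E
```

```text
160 [(np.int64(482), np.int64(250), np.int64(-1)), (np.int64(482), np.int64(242), np.int64(-1)), (np.int64(483), np.int64(233), np.int64(-1)), (np.int64(483), np.int64(224), np.int64(-1)), (np.int64(484), np.int64(216), np.int64(0)), (np.int64(483), np.int64(207), np.int64(-2)), (np.int64(485), np.int64(199), np.int64(-1))]
170 [(np.int64(500), np.int64(255), np.int64(32)), (np.int64(471), np.int64(240), np.int64(0)), (np.int64(471), np.int64(231), np.int64(-1)), (np.int64(471), np.int64(222), np.int64(-1)), (np.int64(473), np.int64(213), np.int64(0)), (np.int64(472), np.int64(204), np.int64(-2)), (np.int64(474), np.int64(196), np.int64(0))]
180 [(np.int64(496), np.int64(255), np.int64(38)), (np.int64(458), np.int64(238), np.int64(-1)), (np.int64(459), np.int64(229), np.int64(-1)), (np.int64(459), np.int64(219), np.int64(-1)), (np.int64(459), np.int64(210), np.int64(-2)), (np.int64(460), np.int64(201), np.int64(-1)), (np.int64(461), np.int64(192), np.int64(-1))]
190 [(np.int64(492), np.int64(255), np.int64(45)), (np.int64(445), np.int64(236), np.int64(-1)), (np.int64(446), np.int64(2
[... 2083 characters left out ...]
5, 203, 58], [454, 249, 17], [441, 215, 64], [442, 213, 61], [442, 211, 57], [441, 207, 62], [441, 205, 61], [441, 202, 60], [446, 249, 41], [448, 249, 30], [452, 250, 13], [440, 220, 56], [439, 216, 60], [438, 213, 63], [439, 211, 59], [441, 210, 49], [438, 205, 62], [440, 204, 54], [440, 249, 52], [443, 249, 41], [446, 249, 28], [448, 249, 19], [437, 223, 57], [438, 220, 56], [435, 216, 64], [435, 213, 64], [436, 211, 60], [436, 208, 58], [436, 206, 58], [436, 203, 59], [436, 200, 57], [439, 249, 43], [443, 250, 27], [446, 250, 14], [433, 222, 62], [434, 220, 58], [433, 217, 60], [434, 214, 57], [433, 211, 59], [433, 208, 59], [433, 205, 59], [433, 203, 59], [433, 200, 58], [436, 249, 43]]
```

```bash
python3 - <<'E'
from h import *
M=pose(4.4,30); g=np.array([.4645,.2805,.03])+M[:,2]*.019; plan(g,M,7)
# after grasp: lift straight, then roll -60 to a=-30
up=g+[.0,0,.06]; plan(up,M,2,g,M)
M2=pose(4.4,-30); e=np.array([.53,.285,.09])+M2[:,2]*.019; plan(e,M2,8,up,M)
plan(e-[0,0,.0595],M2,4,e,M2)
E
```

```text
7 rows x [0.3, -0.6, 19.8] [-0.0002, 0.0003, -0.0007] | mm 19.8 deg 0.04
2 rows x [-15.0, 0.0, -26.0] [0.0, 0.0, 0.0] | mm 30.0 deg 0.0
8 rows x [11.0, 0.1, -0.7] [-0.0, 0.1309, 0.0] | mm 11.1 deg 7.5
4 rows x [-7.4, 0.0, 12.9] [0.0, 0.0, 0.0] | mm 14.9 deg 0.0
```

Request:
{"method": "jog_arm", "body": {"series": [[[0.3, -0.6, 19.8, 0, 0, 0, 85], [0.3, -0.6, 19.8, 0, 0, 0, 85], [0.3, -0.6, 19.8, 0, 0, 0, 85], [0.3, -0.6, 19.8, 0, 0, 0, 85], [0.3, -0.6, 19.8, 0, 0, 0, 85], [0.3, -0.6, 19.8, 0, 0, 0, 85], [0.3, -0.6, 19.8, 0, 0, 0, 85], [0, 0, 0, 0, 0, 0, 85], [0, 0, 0, 0, 0, 0, 50], [0, 0, 0, 0, 0, 0, 50]]]}}

```text
time_s: 3.25
eef_pos: [0.4571, 0.2838, 0.0148]
eef_rot: [0.01, 0.966, 0.039, -0.257]
wrist_force: [-0.3, 0.0, 10.2]
opening: 0.694
grasp_force: 62.9
```

Request:
{"method": "jog_arm", "body": {"series": [[[0, 0, 0, 0, 0, 0, 50], [0, 0, 0, 0, 0, 0, 50], [0, 0, 0, 0, 0, 0, 50], [0, 0, 0, 0, 0, 0, 50], [0, 0, 0, 0, 0, 0, 50], [0, 0, 0, 0, 0, 0, 50], [0, 0, 0, 0, 0, 0, 50], [0, 0, 0, 0, 0, 0, 50], [0, 0, 0, 0, 0, 0, 50], [0, 0, 0, 0, 0, 0, 50]]]}}

```text
time_s: 4.25
eef_pos: [0.457, 0.2837, 0.0148]
eef_rot: [0.009, 0.966, 0.038, -0.257]
wrist_force: [3.5, 1.4, 6.6]
opening: 0.7
grasp_force: 64.7
```

```bash
python3 - <<'E'
from h import *
st()
E
```

```text
t 4.2 p [0.457  0.2837 0.0148] x [ 0.865  0.069 -0.497] z [-0.496 -0.038 -0.868] F [3.5 1.4 6.6] open 0.7 g 64.7 q [0.27 0.72 1.43 0.1  1.51 1.73]
```

Request:
{"method": "jog_arm", "body": {"series": [[[-15, 0, -26, 0, 0, 0, 50], [-15, 0, -26, 0, 0, 0, 50], [11, 0, -0.7, 0, 0.131, 0, 50], [11, 0, -0.7, 0, 0.131, 0, 50], [11, 0, -0.7, 0, 0.131, 0, 50], [11, 0, -0.7, 0, 0.131, 0, 50], [11, 0, -0.7, 0, 0.131, 0, 50], [11, 0, -0.7, 0, 0.131, 0, 50], [11, 0, -0.7, 0, 0.131, 0, 50], [11, 0, -0.7, 0, 0.131, 0, 50]]]}}

```text
time_s: 5.25
eef_pos: [0.5392, 0.2901, 0.074]
eef_rot: [-0.011, 0.964, 0.038, 0.261]
wrist_force: [1.5, -1.9, -0.8]
opening: 0.697
grasp_force: 64.7
```

```bash
python3 - <<'E'
from h import *
st()
p,M,o=tool(); M2=pose(4.4,-30); plan([p[0],p[1],.016],M2,4)
E
```

```text
t 5.2 p [0.5392 0.2901 0.074 ] x [0.861 0.068 0.505] z [ 0.503  0.042 -0.863] F [ 1.5 -1.9 -0.8] open 0.697 g 64.7 q [ 0.38  0.25  2.   -0.38  0.41  2.18]
4 rows x [-7.3, 0.0, 12.5] [-0.0008, -0.0014, 0.0003] | mm 14.5 deg 0.09
```

Request:
{"method": "jog_arm", "body": {"series": [[[-7.3, 0, 12.5, 0, 0, 0, 50], [-7.3, 0, 12.5, 0, 0, 0, 50], [-7.3, 0, 12.5, 0, 0, 0, 50], [-7.3, 0, 12.5, 0, 0, 0, 50], [0, 0, 0, 0, 0, 0, 50], [0, 0, 0, 0, 0, 0, 85], [0, 0, 0, 0, 0, 0, 85], [0, 0, 0, 0, 0, 0, 85], [0, 0, -30, 0, 0, 0, 85], [0, 0, -40, 0, 0, 0, 85]]]}}

```text
time_s: 6.25
eef_pos: [0.5032, 0.2863, 0.0749]
eef_rot: [-0.01, 0.966, 0.038, 0.257]
wrist_force: [0.6, 0.4, 1.0]
opening: 1.0
grasp_force: 0.0
```

```bash
python3 - <<'E'
from h import *
st()
p,M,o=tool(); c=p-M[:,2]*(.0169-.07); print(c)
M=pose(4.4,30); plan(c-M[:,2]*.12,M,9)
E
```

```text
t 6.2 p [0.5032 0.2863 0.0749] x [0.865 0.068 0.498] z [ 0.496  0.039 -0.867] F [0.6 0.4 1. ] open 1.0 g 0.0 q [ 0.4   0.19  2.07 -0.4   0.42  2.22]
[0.52954199 0.28839709 0.02888283]
9 rows x [10.4, 0.0, -6.1] [0.0, -0.1161, 0.0001] | mm 12.1 deg 6.65
```

Request:
{"method": "jog_arm", "body": {"series": [[[0, 0, -40, 0, 0, 0, 85], [13, 0, -1, 0, -0.116, 0, 85], [13, 0, -1, 0, -0.116, 0, 85], [13, 0, -1, 0, -0.116, 0, 85], [13, 0, -1, 0, -0.116, 0, 85], [13, 0, -1, 0, -0.116, 0, 85], [13, 0, -1, 0, -0.116, 0, 85], [13, 0, -1, 0, -0.116, 0, 85], [13, 0, -1, 0, -0.116, 0, 85], [13, 0, -1, 0, -0.116, 0, 85]]]}}

```text
time_s: 7.25
eef_pos: [0.5963, 0.2943, 0.1273]
eef_rot: [0.009, 0.965, 0.038, -0.258]
wrist_force: [0.5, 0.4, 0.8]
opening: 0.994
grasp_force: 0.0
```

```bash
python3 - <<'E'
from h import *
st()
c=cam('wrist'); P=cloud(c); cv2.imwrite('pics/w2.png',c['frame'])
r=rect(P,box(P,.45,.6,.24,.36,.056,.066),'L top')
rect(P,box(P,.45,.6,.24,.36,.015,.066),'L all')
M=pose(4.4,30); g=np.array([.5295,.288,.03])+M[:,2]*.019; plan(g,M,6)
E
```

```text
t 7.2 p [0.5963 0.2943 0.1273] x [ 0.864  0.069 -0.498] z [-0.497 -0.038 -0.867] F [0.5 0.4 0.8] open 0.994 g 0.0 q [0.24 0.84 0.97 0.09 1.85 1.73]
L top 2178 c [530.  289.8] size [36.5 60. ] ang 4.1 zmed 0.059 mean [0.5322 0.2899]
L all 5655 c [537.4 290.3] size [51.4 60.1] ang 4.5 zmed 0.0501 mean [0.5443 0.2908]
6 rows x [-2.2, -0.1, 21.6] [-0.0, 0.002, -0.0001] | mm 21.7 deg 0.11
```

View pics/w2.png

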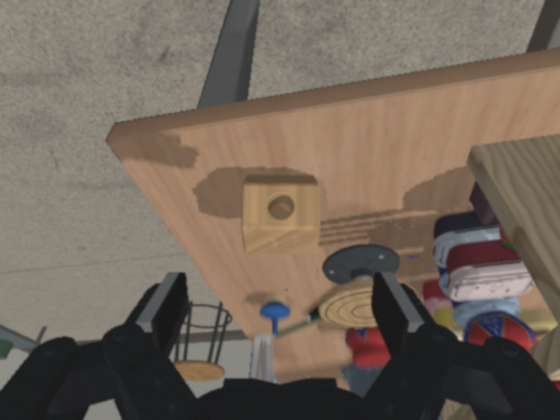

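Request:
{"method": "jog_arm", "body": {"series": [[[-2, -0.1, 21.6, 0, 0, 0, 85], [-2, -0.1, 21.6, 0, 0, 0, 85], [-2, -0.1, 21.6, 0, 0, 0, 85], [-2, -0.1, 21.6, 0, 0, 0, 85], [-2, -0.1, 21.6, 0, 0, 0, 85], [-2, -0.1, 21.6, 0, 0, 0, 85], [0, 0, 0, 0, 0, 0, 85], [0, 0, 0, 0, 0, 0, 50], [0, 0, 0, 0, 0, 0, 50], [0, 0, 0, 0, 0, 0, 50]]]}}

```text
time_s: 8.3
eef_pos: [0.5225, 0.2894, 0.0212]
eef_rot: [0.009, 0.966, 0.038, -0.255]
wrist_force: [3.1, 0.8, 6.3]
opening: 0.699
grasp_force: 65.3
```

```bash
python3 - <<'E'
from h import *
st(); p,M,o=tool()
C=np.array([.5295,.289,.03]); d=M.T@(C-p); print(d)
up=p+[0,0,.06]; M2=pose(4.4,-30); e=np.array([.527,.287,.09])-M2@d; plan(e,M2,8,up,M); print(e-[0,0,.06])
E
```

```text
t 8.3 p [0.5225 0.2894 0.0212] x [ 0.867  0.069 -0.493] z [-0.492 -0.037 -0.87 ] F [3.1 0.8 6.3] open 0.699 g 65.3 q [0.26 0.81 1.24 0.09 1.59 1.73]
[ 0.00168426  0.00092276 -0.01109137]
8 rows x [1.1, 0.2, 0.1] [-0.0002, 0.1299, 0.0002] | mm 1.1 deg 7.44
[0.53100423 0.2882336  0.01955246]
```

Request:
{"method": "jog_arm", "body": {"series": [[[-15, 0, -26, 0, 0, 0, 50], [-15, 0, -26, 0, 0, 0, 50], [1.1, 0, 0, 0, 0.13, 0, 50], [1.1, 0, 0, 0, 0.13, 0, 50], [1.1, 0, 0, 0, 0.13, 0, 50], [1.1, 0, 0, 0, 0.13, 0, 50], [1.1, 0, 0, 0, 0.13, 0, 50], [1.1, 0, 0, 0, 0.13, 0, 50], [1.1, 0, 0, 0, 0.13, 0, 50], [1.1, 0, 0, 0, 0.13, 0, 50]]]}}

```text
time_s: 9.3
eef_pos: [0.5295, 0.2903, 0.0812]
eef_rot: [-0.012, 0.965, 0.038, 0.261]
wrist_force: [1.7, -2.5, -2.0]
opening: 0.696
grasp_force: 64.7
```

```bash
python3 - <<'E'
from h import *
st()
p,M,o=tool(); M2=pose(4.4,-30); plan([p[0],p[1],.020],M2,4)
E
```

```text
t 9.3 p [0.5295 0.2903 0.0812] x [0.861 0.067 0.504] z [ 0.502  0.043 -0.864] F [ 1.7 -2.5 -2. ] open 0.696 g 64.7 q [ 0.38  0.22  2.02 -0.37  0.42  2.18]
4 rows x [-7.7, 0.0, 13.2] [-0.001, -0.0011, 0.0001] | mm 15.3 deg 0.09
```

Request:
{"method": "jog_arm", "body": {"series": [[[-7.7, 0, 13.2, 0, 0, 0, 50], [-7.7, 0, 13.2, 0, 0, 0, 50], [-7.7, 0, 13.2, 0, 0, 0, 50], [-7.7, 0, 13.2, 0, 0, 0, 50], [0, 0, 0, 0, 0, 0, 50], [0, 0, 0, 0, 0, 0, 85], [0, 0, 0, 0, 0, 0, 85], [0, 0, 0, 0, 0, 0, 85], [0, 0, -30, 0, 0, 0, 85], [0, 0, -40, 0, 0, 0, 85]]]}}

```text
time_s: 10.3
eef_pos: [0.4925, 0.2861, 0.0776]
eef_rot: [-0.01, 0.966, 0.038, 0.255]
wrist_force: [0.1, -0.2, 1.9]
opening: 0.994
grasp_force: 0.0
```

```bash
python3 - <<'E'
from h import *
st()
a=np.load('top0.npz')['P'];b=np.load('scene0.npz')['P']
for P in(a,b):
    for z0,z1 in((.1,.15),(.15,.2),(.2,.3)):
        m=box(P,.4,.75,-.05,.3,z0,z1); q=P[m]
        q=q[np.hypot(q[:,0]-.547,q[:,1]+.055)>.03]
        for x in np.arange(.42,.74,.04):
            s=q[abs(q[:,0]-x)<.02]
            if len(s): print(z0,x.round(2),'ymin',s[:,1].min().round(3),'zmax',s[:,2].max().round(3),len(s))
E
```

```text
t 10.3 p [0.4925 0.2861 0.0776] x [0.867 0.068 0.494] z [ 0.493  0.038 -0.869] F [ 0.1 -0.2  1.9] open 0.994 g 0.0 q [ 0.41  0.16  2.09 -0.4   0.42  2.23]
0.1 0.46 ymin 0.018 zmax 0.149 4
0.15 0.42 ymin -0.013 zmax 0.164 590
0.15 0.46 ymin -0.002 zmax 0.162 586
0.15 0.5 ymin 0.009 zmax 0.169 658
0.15 0.54 ymin -0.008 zmax 0.2 719
0.15 0.58 ymin -0.018 zmax 0.2 237
0.2 0.54 ymin 0.086 zmax 0.295 242
0.2 0.58 ymin 0.03 zmax 0.299 947
0.2 0.62 ymin 0.039 zmax 0.297 27
0.1 0.42 ymin -0.017 zmax 0.15 149
0.1 0.46 ymin -0.006 zmax 0.15 129
0.1 0.5 ymin 0.005 zmax 0.15 128
0.1 0.54 ymin 0.016 zmax 0.149 105
0.1 0.58 ymin 0.027 zmax 0.149 62
0.1 0.62 ymin 0.038 zmax 0.148 19
0.15 0.42 ymin -0.016 zmax 0.16 527
0.15 0.46 ymin -0.004 zmax 0.161 480
0.15 0.5 ymin 0.005 zmax 0.166 555
0.15 0.54 ymin -0.012 zmax 0.199 635
0.15 0.58 ymin -0.019 zmax 0.2 566
0.15 0.62 ymin 0.035 zmax 0.199 23
0.2 0.54 ymin 0.097 zmax 0.293 274
0.2 0.58 ymin 0.027 zmax 0.296 1499
0.2 0.62 ymin 0.035 zmax 0.296 98
```

```bash
python3 - <<'E'
from h import *
b=np.load('scene0.npz')['P']
q=b[box(b,.5,.64,-.03,.03,.1,.3)]; print(len(q),(q[np.argsort(q[:,1])][::12]*1000).round().astype(int)[:25].tolist())
p,M,o=tool(); W=np.array([.45,.17,.33]); Ma=pose(-30,0); plan(W,Ma,10)
W2=np.array([.547,-.055,.26]); Mb=pose(-75,0); plan(W2,Mb,10,W,Ma)
E
```

```text
509 [[581, -19, 164], [543, -10, 164], [559, -6, 162], [540, -4, 166], [541, 0, 163], [541, 4, 162], [548, 7, 162], [570, 10, 163], [546, 11, 161], [506, 12, 111], [559, 13, 162], [511, 13, 108], [557, 14, 163], [513, 15, 127], [518, 15, 149], [518, 16, 127], [567, 17, 162], [534, 17, 162], [554, 18, 166], [569, 18, 163], [529, 19, 149], [515, 19, 157], [541, 20, 163], [530, 20, 133], [521, 21, 159]]
10 rows x [5.3, 11.1, -25.3] [-0.0155, -0.0501, 0.0588] | mm 28.2 deg 4.52
10 rows x [24.1, 7.1, 7.0] [0.0, 0.0, 0.0785] | mm 26.1 deg 4.5
```

Request:
{"method": "jog_arm", "body": {"series": [[[5.3, 11.1, -25.3, -0.0155, -0.05, 0.0588, 85], [5.3, 11.1, -25.3, -0.0155, -0.05, 0.0588, 85], [5.3, 11.1, -25.3, -0.0155, -0.05, 0.0588, 85], [5.3, 11.1, -25.3, -0.0155, -0.05, 0.0588, 85], [5.3, 11.1, -25.3, -0.0155, -0.05, 0.0588, 85], [5.3, 11.1, -25.3, -0.0155, -0.05, 0.0588, 85], [5.3, 11.1, -25.3, -0.0155, -0.05, 0.0588, 85], [5.3, 11.1, -25.3, -0.0155, -0.05, 0.0588, 85], [5.3, 11.1, -25.3, -0.0155, -0.05, 0.0588, 85], [5.3, 11.1, -25.3, -0.0155, -0.05, 0.0588, 85]]]}}

```text
time_s: 11.3
eef_pos: [0.4494, 0.1698, 0.3319]
eef_rot: [-0.002, 0.966, -0.259, 0.002]
wrist_force: [0.1, -0.3, -1.2]
opening: 0.998
grasp_force: 0.0
```

Request:
{"method": "jog_arm", "body": {"series": [[[24.1, 7.1, 7, 0, 0, 0.0785, 85], [24.1, 7.1, 7, 0, 0, 0.0785, 85], [24.1, 7.1, 7, 0, 0, 0.0785, 85], [24.1, 7.1, 7, 0, 0, 0.0785, 85], [24.1, 7.1, 7, 0, 0, 0.0785, 85], [24.1, 7.1, 7, 0, 0, 0.0785, 85], [24.1, 7.1, 7, 0, 0, 0.0785, 85], [24.1, 7.1, 7, 0, 0, 0.0785, 85], [24.1, 7.1, 7, 0, 0, 0.0785, 85], [24.1, 7.1, 7, 0, 0, 0.0785, 85]]]}}

```text
time_s: 12.3
eef_pos: [0.5475, -0.0555, 0.2605]
eef_rot: [-0.002, 0.793, -0.609, 0.002]
wrist_force: [0.8, -0.2, -0.2]
opening: 0.998
grasp_force: 0.0
```

```bash
python3 - <<'E'
from h import *
st()
c=cam('wrist'); P=cloud(c); cv2.imwrite('pics/w3.png',c['frame'])
rect(P,box(P,.5,.6,-.1,-.02,.138,.16),'head')
rect(P,box(P,.48,.62,-.13,-.0,.056,.064),'blk')
rect(P,box(P,.5,.6,-.13,-.0,.066,.08),'bar')
for n in('top','scene'):
    P=cloud(cam(n)); rect(P,box(P,.45,.61,.24,.36,.056,.066),n+' L')
E
```

```text
t 12.3 p [ 0.5475 -0.0555  0.2605] x [ 0.257 -0.966  0.   ] z [ 0.006  0.001 -1.   ] F [ 0.8 -0.2 -0.2] open 0.998 g 0.0 q [-0.32  0.1   1.64  0.    1.4   2.56]
head 596 c [548.5 -53.2] size [22.1 21.9] ang 15.1 zmed 0.1486 mean [ 0.5488 -0.0544]
blk 2288 c [548.4 -52.6] size [64.3 70.4] ang 2.7 zmed 0.0593 mean [ 0.5487 -0.0577]
bar 792 c [548.7 -53. ] size [22.  63.3] ang 33.4 zmed 0.0712 mean [ 0.5532 -0.0632]
top L 223 c [573.1 295.7] size [42.  60.1] ang 3.8 zmed 0.0596 mean [0.5732 0.2951]
scene L 151 c [576.5 293.7] size [40.6 60.8] ang 3.4 zmed 0.0599 mean [0.5754 0.2937]
```

View pics/w3.png

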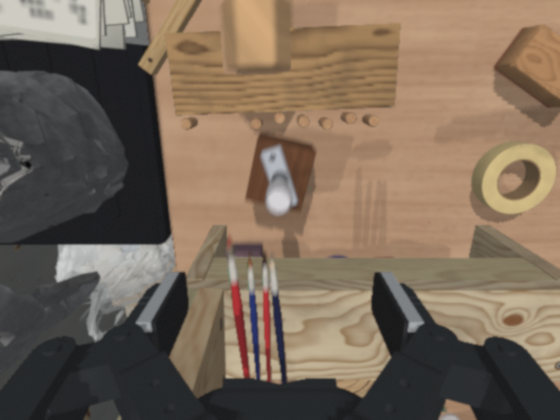

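```bash
python3 - <<'E'
from h import *
a=cam('top');b=cam('scene')
def px(c,p):
    q=c['R'].T@(np.array(p)-c['t']); return int(q[0]/q[2]*c['fx']+c['cx']),int(q[1]/q[2]*c['fy']+c['cy'])
I=[]
for c in(a,b):
    u,v=px(c,[.575,.294,.06]); print(u,v); I.append(cv2.resize(c['frame'][max(v-25,0):v+25,u-25:u+25],(390,390),interpolation=cv2.INTER_CUBIC))
cv2.imwrite('pics/L1.png',np.hstack(I))
plan([.5478,-.0545,.113],pose(-75,0),6)
E
```

```text
137 156
225 133
6 rows x [0.1, 0.0, 24.6] [-0.0009, 0.0001, 0.0004] | mm 24.6 deg 0.06
```

View pics/L1.png

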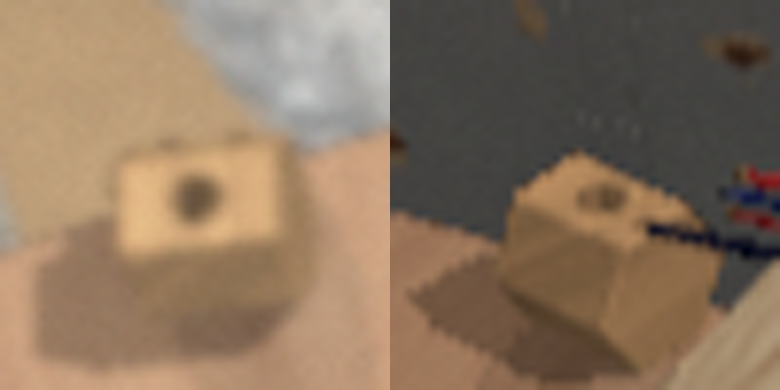

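Request:
{"method": "jog_arm", "body": {"series": [[[0.1, 0, 24.6, 0, 0, 0, 85], [0.1, 0, 24.6, 0, 0, 0, 85], [0.1, 0, 24.6, 0, 0, 0, 85], [0.1, 0, 24.6, 0, 0, 0, 85], [0.1, 0, 24.6, 0, 0, 0, 85], [0.1, 0, 24.6, 0, 0, 0, 85], [0, 0, 0, 0, 0, 0, 85], [0, 0, 0, 0, 0, 0, 10], [0, 0, 0, 0, 0, 0, 10], [0, 0, 0, 0, 0, 0, 10]]]}}

```text
time_s: 13.55
eef_pos: [0.5494, -0.055, 0.1147]
eef_rot: [-0.003, 0.794, -0.608, 0.003]
wrist_force: [0.1, 0.2, -0.6]
opening: 0.511
grasp_force: 0.0
```

Request:
{"method": "jog_arm", "body": {"series": [[[0, 0, 0, 0, 0, 0, 10], [0, 0, 0, 0, 0, 0, 10], [0, 0, 0, 0, 0, 0, 10], [0, 0, 0, 0, 0, 0, 10], [0, 0, 0, 0, 0, 0, 10], [0, 0, 0, 0, 0, 0, 10], [0, 0, 0, 0, 0, 0, 10], [0, 0, 0, 0, 0, 0, 10], [0, 0, 0, 0, 0, 0, 10], [0, 0, 0, 0, 0, 0, 10]]]}}

```text
time_s: 14.55
eef_pos: [0.5489, -0.0552, 0.114]
eef_rot: [-0.002, 0.794, -0.608, 0.002]
wrist_force: [-0.9, 0.5, 6.1]
opening: 0.243
grasp_force: 58.4
```

```bash
python3 - <<'E'
from h import *
st(); p,M,o=tool()
up=p+[0,0,.21]; W=np.array([.45,.12,.34]); plan(up,M,7)
Ma=pose(-30,0); plan(W,Ma,8,up,M); T=np.array([.5735,.2945,.25]); Mb=pose(0,0); plan(T,Mb,8,W,Ma)
E
```

```text
t 14.6 p [ 0.5489 -0.0552  0.114 ] x [ 0.26  -0.966  0.001] z [ 0.007  0.001 -1.   ] F [-0.9  0.5  6.1] open 0.243 g 58.4 q [-0.32  0.26  1.77  0.    1.11  2.56]
7 rows x [0.0, -0.2, -30.0] [0.0, 0.0, 0.0] | mm 30.0 deg 0.0
8 rows x [-25.7, -2.4, -2.0] [-0.0008, -0.0004, -0.098] | mm 25.9 deg 5.62
8 rows x [8.5, -25.6, 11.3] [0.0, 0.0, -0.0654] | mm 29.3 deg 3.75
```

Request:
{"method": "jog_arm", "body": {"series": [[[0, -0.2, -30, 0, 0, 0, 10], [0, -0.2, -30, 0, 0, 0, 10], [0, -0.2, -30, 0, 0, 0, 10], [0, -0.2, -30, 0, 0, 0, 10], [0, -0.2, -30, 0, 0, 0, 10], [0, -0.2, -30, 0, 0, 0, 10], [0, -0.2, -30, 0, 0, 0, 10], [-25.7, -2.4, -2, 0, 0, -0.098, 10], [-25.7, -2.4, -2, 0, 0, -0.098, 10], [-25.7, -2.4, -2, 0, 0, -0.098, 10]]]}}

```text
time_s: 15.55
eef_pos: [0.5276, 0.0202, 0.3287]
eef_rot: [-0.002, 0.875, -0.484, 0.002]
wrist_force: [0.1, -0.2, -1.5]
opening: 0.239
grasp_force: 60.7
```

Request:
{"method": "jog_arm", "body": {"series": [[[-25.7, -2.4, -2, 0, 0, -0.098, 10], [-25.7, -2.4, -2, 0, 0, -0.098, 10], [-25.7, -2.4, -2, 0, 0, -0.098, 10], [-25.7, -2.4, -2, 0, 0, -0.098, 10], [-25.7, -2.4, -2, 0, 0, -0.098, 10], [8.5, -25.6, 11.3, 0, 0, -0.0654, 10], [8.5, -25.6, 11.3, 0, 0, -0.0654, 10], [8.5, -25.6, 11.3, 0, 0, -0.0654, 10], [8.5, -25.6, 11.3, 0, 0, -0.0654, 10], [8.5, -25.6, 11.3, 0, 0, -0.0654, 10]]]}}

```text
time_s: 16.55
eef_pos: [0.5382, 0.2228, 0.2817]
eef_rot: [-0.001, 0.995, -0.097, 0.002]
wrist_force: [-0.3, -0.3, -1.5]
opening: 0.239
grasp_force: 60.6
```

Request:
{"method": "jog_arm", "body": {"series": [[[8.5, -25.6, 11.3, 0, 0, -0.0654, 10], [8.5, -25.6, 11.3, 0, 0, -0.0654, 10], [8.5, -25.6, 11.3, 0, 0, -0.0654, 10], [0, 0, 0, 0, 0, 0, 10], [0, 0, 0, 0, 0, 0, 10], [0, 0, 0, 0, 0, 0, 10], [0, 0, 0, 0, 0, 0, 10], [0, 0, 0, 0, 0, 0, 10], [0, 0, 0, 0, 0, 0, 10], [0, 0, 0, 0, 0, 0, 10]]]}}

```text
time_s: 17.55
eef_pos: [0.5733, 0.2947, 0.2495]
eef_rot: [-0.001, 1.0, -0.0, 0.003]
wrist_force: [-0.3, 0.2, -0.8]
opening: 0.242
grasp_force: 60.3
```

```bash
cat > bore.py <<'E'
from h import *
import sys
def bore(c,x,y,zt,w=.03,name=''):
    # dark ellipse on the face plane: back-project pixels on plane z=zt
    v,u=np.mgrid[:420,:560]; d=np.dstack([(u-c['cx'])/c['fx'],(v-c['cy'])/c['fy'],np.ones(u.shape)])@c['R'].T
    Q=c['t']+d*((zt-c['t'][2])/d[...,2])[...,None]
    m=(abs(Q[...,0]-x)<w*.5)&(abs(Q[...,1]-y)<w*.8)
    g=cv2.cvtColor(c['frame'],cv2.COLOR_BGR2GRAY).astype(float); med=np.percentile(g[m],80)
    k=(m&(g<med*.72)).astype(np.uint8); n,l,s,ce=cv2.connectedComponentsWithStats(k)
    if n<2: print(name,'none'); return
    i=1+np.argmax(s[1:,4]); q=Q[l==i]; print(name,'bore n',len(q),'mean',q.mean(0).round(4),'mid',((q.min(0)+q.max(0))/2).round(4),'ext',np.ptp(q,0).round(4))
E
python3 - <<'E'
from bore import *
st(); 
for n in('top','scene','wrist'):
    c=cam(n); P=cloud(c); bore(c,.5745,.2945,.06,name=n)
    rect(P,box(P,.5,.65,.24,.36,.056,.066),n)
    if n!='wrist':
        p,M,o=tool(); q=P[box(P,p[0]-.04,p[0]+.04,p[1]-.04,p[1]+.04,.1,.26)]; print(n,len(q),q.mean(0) if len(q) else '')
    cv2.imwrite(f'pics/g_{n}.png',c['frame'])
E
```

```text
t 17.6 p [0.5733 0.2947 0.2495] x [ 1.    -0.001  0.006] z [ 0.006  0.002 -1.   ] F [-0.3  0.2 -0.8] open 0.242 g 60.3 q [ 0.29  0.32  1.41 -0.    1.41  1.86]
top bore n 25 mean [0.5747 0.2951 0.06  ] mid [0.5738 0.2956 0.06  ] ext [0.0153 0.0144 0.    ]
top 188 c [571.4 294.5] size [45.  59.2] ang 3.3 zmed 0.0594 mean [0.5718 0.2911]
top 210 [0.56425602 0.29052155 0.18519365]
scene bore n 13 mean [0.5784 0.2918 0.06  ] mid [0.5792 0.2917 0.06  ] ext [0.013  0.0149 0.    ]
scene 147 c [576.6 292.6] size [41.7 60.9] ang 3.4 zmed 0.0594 mean [0.5759 0.2931]
scene 268 [0.56978648 0.28836537 0.19694062]
wrist bore n 178 mean [0.5793 0.2972 0.06  ] mid [0.5777 0.3024 0.06  ] ext [0.016  0.0304 0.    ]
wrist 1291 c [576.6 297. ] size [39.3 60. ] ang 3.0 zmed 0.059 mean [0.5813 0.2923]
```

View pics/g_wrist.png

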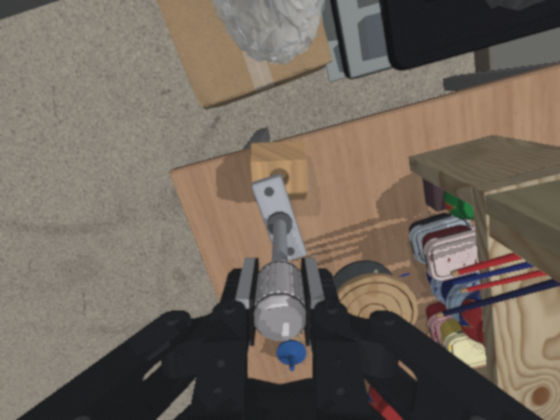

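```bash
python3 - <<'E'
from h import *
c=cam('wrist'); hsv=cv2.cvtColor(c['frame'],cv2.COLOR_BGR2HSV)
for v in range(140,198,4): print(v,[f"{hsv[v,u,2]}/{hsv[v,u,1]}" for u in range(244,316,4)])
for u,v in((280,177),(250,143),(308,143),(308,190),(272,172),(290,172)): print(u,v,ray(c,u,v,.06).round(4))
E
```

```text
140 ['128/30', '118/30', '72/4', '75/3', '79/3', '84/6', '84/12', '124/37', '107/57', '105/85', '126/91', '141/89', '150/92', '155/94', '155/97', '164/92', '161/92', '158/90']
144 ['120/30', '72/4', '141/99', '143/102', '142/101', '147/102', '146/101', '148/102', '149/104', '146/103', '149/103', '155/102', '159/103', '159/103', '156/105', '163/102', '163/92', '161/92']
148 ['84/39', '92/72', '147/102', '155/104', '157/102', '147/101', '144/103', '149/104', '148/102', '148/102', '149/103', '148/103', '149/103', '154/103', '158/103', '162/102', '162/91', '161/92']
152 ['111/90', '114/89', '138/102', '146/103', '152/102', '155/102', '158/103', '150/102', '143/102', '148/103', '149/103', '147/102', '150/102', '148/102', '147/104', '154/101', '162/91', '161/92']
156 ['118/89', '117/92', '150/102', '145/102', '143/102', '146/101', '152/102', '155/102', '158/103', '152/104', '143/102', '148/102', '149/103', '147/102', '150/104', '149/103', '150/90', '162/90']
160 ['119/90', '117/92', '160/104', '159/104', '155/104', '150/104', '146/101', '151/101', '159/103', '165/102', '172/104', '169/104'
[... 1279 characters left out ...]
74/13', '161/14', '91/11', '134/13', '178/14', '175/15', '148/2', '187/105', '168/103', '167/104', '177/104', '171/104', '157/89', '149/86']
192 ['120/87', '119/90', '117/59', '168/15', '173/16', '125/14', '85/9', '94/11', '176/14', '177/14', '168/15', '168/99', '150/104', '146/103', '149/103', '141/103', '149/87', '149/87']
196 ['121/86', '120/87', '117/89', '150/12', '173/15', '171/15', '136/15', '162/13', '175/15', '178/14', '173/15', '115/29', '103/99', '104/101', '105/100', '109/101', '152/86', '151/86']
280 177 [0.5772 0.2956 0.06  ]
250 143 [0.6123 0.3259 0.06  ]
308 143 [0.6123 0.2674 0.06  ]
308 190 [0.5632 0.266  0.06  ]
272 172 [0.5825 0.3039 0.06  ]
290 172 [0.5825 0.2852 0.06  ]
```

```bash
python3 - <<'E'
from h import *
plan([.5785,.2960,.165],pose(0,0),8)
E
```

```text
8 rows x [0.6, -0.1, 10.5] [-0.0002, -0.0006, -0.0001] | mm 10.5 deg 0.04
```

Request:
{"method": "jog_arm", "body": {"series": [[[0.6, -0.2, 10.5, 0, -0.0006, 0, 10], [0.6, -0.2, 10.5, 0, -0.0006, 0, 10], [0.6, -0.2, 10.5, 0, -0.0006, 0, 10], [0.6, -0.2, 10.5, 0, -0.0006, 0, 10], [0.6, -0.2, 10.5, 0, -0.0006, 0, 10], [0.6, -0.1, 10.5, 0, -0.0006, 0, 10], [0.6, -0.1, 10.5, 0, -0.0006, 0, 10], [0.6, -0.1, 10.5, 0, -0.0006, 0, 10], [0, 0, 0, 0, 0, 0, 10], [0, 0, 0, 0, 0, 0, 10]]]}}

```text
time_s: 18.75
eef_pos: [0.5783, 0.2963, 0.1649]
eef_rot: [-0.001, 1.0, -0.0, -0.0]
wrist_force: [1.6, 0.1, -1.9]
opening: 0.236
grasp_force: 60.4
```

```bash
python3 - <<'E'
from h import *
st()
for n in('scene','top'):
    c=cam(n); P=cloud(c); rect(P,box(P,.53,.65,.25,.35,.086,.12),n+' bar'); cv2.imwrite(f'pics/n_{n}.png',c['frame'])
c=cam('wrist'); P=cloud(c); rect(P,box(P,.5,.65,.24,.36,.084,.12),'bar w')
rect(P,box(P,.5,.65,.24,.36,.056,.066),'flat w'); cv2.imwrite('pics/n_w.png',c['frame'])
E
```

```text
t 18.8 p [0.5783 0.2963 0.1649] x [ 1.    -0.001 -0.   ] z [-0.     0.001 -1.   ] F [ 1.6  0.1 -1.9] open 0.236 g 60.4 q [0.29 0.4  1.46 0.   1.27 1.86]
scene bar 135 c [577.4 294.1] size [67.5 23.8] ang 15.8 zmed 0.0926 mean [0.5743 0.291 ]
top bar 138 c [573.1 295.9] size [61.  22.7] ang 19.6 zmed 0.0927 mean [0.5677 0.2925]
bar w 2261 c [577.2 297.7] size [63.7 22.2] ang 18.1 zmed 0.092 mean [0.5838 0.2981]
flat w 1808 c [576.4 296.9] size [38.9 60.1] ang 3.1 zmed 0.059 mean [0.5778 0.293 ]
```

View pics/n_w.png

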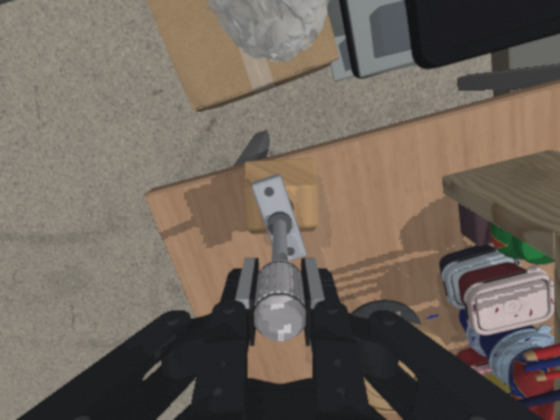

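Request:
{"method": "jog_arm", "body": {"series": [[[1, 1.3, 0, 0, 0, 0, 10], [0, 0, 4, 0, 0, 0, 10], [0, 0, 4, 0, 0, 0, 10], [0, 0, 4, 0, 0, 0, 10], [0, 0, 4, 0, 0, 0, 10], [0, 0, 4, 0, 0, 0, 10], [0, 0, 4, 0, 0, 0, 10], [0, 0, 4, 0, 0, 0, 10], [0, 0, 4, 0, 0, 0, 10], [0, 0, 0, 0, 0, 0, 10]]]}}

```text
time_s: 19.9
eef_pos: [0.5791, 0.295, 0.1324]
eef_rot: [-0.001, 1.0, -0.0, -0.0]
wrist_force: [0.7, -1.3, -1.0]
opening: 0.237
grasp_force: 60.5
```

Request:
{"method": "jog_arm", "body": {"series": [[[0, 0, 1, 0, 0, 0, 10], [0, 0, 1, 0, 0, 0, 10], [0, 0, 1, 0, 0, 0, 10], [0, 0, 0, 0, 0, 0, 10], [0, 0, 0, 0, 0, 0, 10], [0, 0, 0, 0, 0, 0, 10], [0, 0, 0, 0, 0, 0, 10], [0, 0, 0, 0, 0, 0, 10], [0, 0, 0, 0, 0, 0, 10], [0, 0, 0, 0, 0, 0, 10]]]}}

```text
time_s: 20.9
eef_pos: [0.5794, 0.2951, 0.1301]
eef_rot: [-0.001, 1.0, -0.0, 0.0]
wrist_force: [0.4, 0.0, -0.3]
opening: 0.24
grasp_force: 60.5
```

Request:
{"method": "jog_arm", "body": {"series": [[[0, 0, 1, 0, 0, 0, 10], [0, 0, 1, 0, 0, 0, 10], [0, 0, 0, 0, 0, 0, 10], [0, 0, 0, 0, 0, 0, 10], [0, 0, 0, 0, 0, 0, 10], [0, 0, 0, 0, 0, 0, 10], [0, 0, 0, 0, 0, 0, 10], [0, 0, 0, 0, 0, 0, 10], [0, 0, 0, 0, 0, 0, 10], [0, 0, 0, 0, 0, 0, 10]]]}}

```text
time_s: 21.9
eef_pos: [0.5793, 0.2951, 0.1281]
eef_rot: [-0.001, 1.0, -0.0, 0.0]
wrist_force: [0.7, 0.3, -2.1]
opening: 0.241
grasp_force: 60.5
```

Request:
{"method": "jog_arm", "body": {"series": [[[0, 0, 2, 0, 0, 0, 10], [0, 0, 2, 0, 0, 0, 10], [0, 0, 2, 0, 0, 0, 10], [0, 0, 1, 0, 0, 0, 10], [0, 0, 1, 0, 0, 0, 10], [0, 0, 1, 0, 0, 0, 10], [0, 0, 0, 0, 0, 0, 10], [0, 0, 0, 0, 0, 0, 10], [0, 0, 0, 0, 0, 0, 10], [0, 0, 0, 0, 0, 0, 10]]]}}

```text
time_s: 22.9
eef_pos: [0.5793, 0.295, 0.1191]
eef_rot: [-0.001, 1.0, -0.0, 0.0]
wrist_force: [0.1, 0.1, -0.9]
opening: 0.242
grasp_force: 60.5
```

Request:
{"method": "jog_arm", "body": {"series": [[[0, 0, 1, 0, 0, 0, 10], [0, 0, 0.5, 0, 0, 0, 10], [0, 0, 0, 0, 0, 0, 10], [0, 0, 0, 0, 0, 0, 10], [0, 0, 0, 0, 0, 0, 10], [0, 0, 0, 0, 0, 0, 10], [0, 0, 0, 0, 0, 0, 10], [0, 0, 0, 0, 0, 0, 10], [0, 0, 0, 0, 0, 0, 10], [0, 0, 0, 0, 0, 0, 10]]]}}

```text
time_s: 23.9
eef_pos: [0.5796, 0.2951, 0.1181]
eef_rot: [-0.001, 1.0, -0.0, 0.0]
wrist_force: [-1.0, -0.8, 5.3]
opening: 0.24
grasp_force: 61.2
```

```bash
python3 - <<'E'
from h import *
st()
for n in('scene','wrist','top'):
    P=cloud(cam(n)); m=box(P,.53,.65,.25,.35,.064,.12)&(abs(P[...,1]-.295)>.012); z=P[m][:,2]; print(n,len(z),np.percentile(z,[10,30,50,70,90]).round(4))
E
```

```text
t 23.9 p [0.5796 0.2951 0.1181] x [ 1.    -0.001  0.001] z [ 0.001  0.002 -1.   ] F [-1.  -0.8  5.3] open 0.24 g 61.2 q [0.29 0.46 1.49 0.   1.19 1.86]
scene 37 [0.0661 0.068  0.0703 0.0726 0.0753]
wrist 445 [0.0692 0.0704 0.0708 0.0713 0.0718]
top 21 [0.065  0.0687 0.0711 0.0723 0.0745]
```

Request:
{"method": "jog_arm", "body": {"series": [[[0, 0, 0.7, 0, 0, 0, 10], [0, 0, 0, 0, 0, 0, 10], [0, 0, 0, 0, 0, 0, 10], [0, 0, 0, 0, 0, 0, 10], [0, 0, 0, 0, 0, 0, 10], [0, 0, 0, 0, 0, 0, 10], [0, 0, 0, 0, 0, 0, 10], [0, 0, 0, 0, 0, 0, 10], [0, 0, 0, 0, 0, 0, 10], [0, 0, 0, 0, 0, 0, 10]]]}}

```text
time_s: 25.05
eef_pos: [0.5799, 0.2952, 0.1181]
eef_rot: [-0.001, 1.0, -0.0, 0.001]
wrist_force: [-2.1, -0.6, 8.6]
opening: 0.242
grasp_force: 61.6
```

Request:
{"method": "jog_arm", "body": {"series": [[[0, 0, 0, 0, 0, 0, 10], [0, 0, 0, 0, 0, 0, 10], [0, 0, 0, 0, 0, 0, 10], [0, 0, 0, 0, 0, 0, 10], [0, 0, 0, 0, 0, 0, 10], [0, 0, -8, 0, 0, 0, 10], [0, 0, -10, 0, 0, 0, 10], [0, 0, -15, 0, 0, 0, 10], [0, 0, -20, 0, 0, 0, 10], [0, 0, -20, 0, 0, 0, 10]]]}}

```text
time_s: 26.05
eef_pos: [0.5792, 0.295, 0.1912]
eef_rot: [-0.001, 1.0, -0.0, 0.0]
wrist_force: [-0.3, 0.0, -2.0]
opening: 0.238
grasp_force: 60.3
```

```bash
python3 - <<'E'
from h import *
st(); p,M,o=tool()
up=p+[0,0,.06]; W=np.array([.45,.15,.35]); Ma=pose(-30,0); plan(W,Ma,8)
T=np.array([.5485,-.0552,.27]); Mb=pose(-75,0); plan(T,Mb,10,W,Ma)
for n in('scene','top'):
    P=cloud(cam(n)); rect(P,box(P,.5,.65,.24,.36,.056,.066),n)
E
```

```text
t 26.1 p [0.5792 0.295  0.1912] x [ 1.    -0.001  0.   ] z [ 0.     0.001 -1.   ] F [-0.3  0.  -2. ] open 0.238 g 60.3 q [0.29 0.38 1.44 0.   1.32 1.86]
8 rows x [-11.7, 21.5, -19.9] [-0.0002, 0.0, 0.0654] | mm 31.6 deg 3.75
10 rows x [22.6, 5.7, 8.0] [0.0, 0.0, 0.0785] | mm 24.7 deg 4.5
scene 155 c [575.4 293.7] size [41.4 63.7] ang 4.4 zmed 0.06 mean [0.5754 0.2931]
top 174 c [572.3 295. ] size [42.8 60.2] ang 4.4 zmed 0.0598 mean [0.5716 0.2909]
```

Request:
{"method": "jog_arm", "body": {"series": [[[-11.7, 21.5, -19.9, 0, 0, 0.0654, 10], [-11.7, 21.5, -19.9, 0, 0, 0.0654, 10], [-11.7, 21.5, -19.9, 0, 0, 0.0654, 10], [-11.7, 21.5, -19.9, 0, 0, 0.0654, 10], [-11.7, 21.5, -19.9, 0, 0, 0.0654, 10], [-11.7, 21.5, -19.9, 0, 0, 0.0654, 10], [-11.7, 21.5, -19.9, 0, 0, 0.0654, 10], [-11.7, 21.5, -19.9, 0, 0, 0.0654, 10], [22.6, 5.7, 8, 0, 0, 0.0785, 10], [22.6, 5.7, 8, 0, 0, 0.0785, 10]]]}}

```text
time_s: 27.15
eef_pos: [0.4828, 0.1162, 0.3339]
eef_rot: [-0.001, 0.942, -0.335, 0.001]
wrist_force: [-0.1, 0.2, -1.3]
opening: 0.244
grasp_force: 60.6
```

Request:
{"method": "jog_arm", "body": {"series": [[[22.6, 5.7, 8, 0, 0, 0.0785, 10], [22.6, 5.7, 8, 0, 0, 0.0785, 10], [22.6, 5.7, 8, 0, 0, 0.0785, 10], [22.6, 5.7, 8, 0, 0, 0.0785, 10], [22.6, 5.7, 8, 0, 0, 0.0785, 10], [22.6, 5.7, 8, 0, 0, 0.0785, 10], [22.6, 5.7, 8, 0, 0, 0.0785, 10], [22.6, 5.7, 8, 0, 0, 0.0785, 10], [0, 0, 0, 0, 0, 0, 10], [0, 0, 0, 0, 0, 0, 10]]]}}

```text
time_s: 28.15
eef_pos: [0.5482, -0.0546, 0.2678]
eef_rot: [-0.001, 0.793, -0.609, -0.001]
wrist_force: [-0.4, -1.0, -1.1]
opening: 0.242
grasp_force: 60.6
```

```bash
python3 - <<'E'
from h import *
st(); p,M,o=tool()
Mb=pose(-75,0); Mb=R.from_rotvec([0,0,0]).as_matrix()@Mb
plan([.5489,-.0552,.18],Mb,6); plan([.5489,-.0552,.164],Mb,6)
E
```

```text
t 28.1 p [ 0.5482 -0.0546  0.2678] x [ 0.259 -0.966 -0.003] z [-0.001  0.002 -1.   ] F [-0.4 -1.  -1.1] open 0.242 g 60.6 q [-0.32  0.1   1.62  0.    1.42  2.56]
6 rows x [0.1, -0.1, 14.6] [0.0001, 0.0004, 0.0] | mm 14.6 deg 0.03
6 rows x [0.2, -0.1, 17.3] [0.0001, 0.0004, 0.0] | mm 17.3 deg 0.03
```

Request:
{"method": "jog_arm", "body": {"series": [[[0.2, -0.3, 15, 0, 0, 0, 10], [0.2, -0.3, 15, 0, 0, 0, 10], [0.2, -0.3, 15, 0, 0, 0, 10], [0.2, -0.3, 15, 0, 0, 0, 10], [0.1, 0, 15, 0, 0, 0, 10], [0, 0, 13, 0, 0, 0, 10], [0, 0, 0, 0, 0, 0, 10], [0, 0, 0, 0, 0, 0, 10], [0, 0, 0, 0, 0, 0, 10], [0, 0, 0, 0, 0, 0, 10]]]}}

```text
time_s: 29.15
eef_pos: [0.5507, -0.0552, 0.1816]
eef_rot: [-0.001, 0.793, -0.609, 0.001]
wrist_force: [0.0, -0.4, -1.1]
opening: 0.243
grasp_force: 60.6
```

```bash
python3 - <<'E'
from h import *
st()
for n in('scene','top','wrist'):
    P=cloud(cam(n)); rect(P,box(P,.5,.6,-.13,-.0,.092,.11)&(np.hypot(P[...,0]-.549,P[...,1]+.055)<.05),n+' bar'); rect(P,box(P,.48,.62,-.13,-.0,.056,.064),'blk')
E
```

```text
t 29.1 p [ 0.5507 -0.0552  0.1816] x [ 0.259 -0.966 -0.   ] z [ 0.002  0.001 -1.   ] F [ 0.  -0.4 -1.1] open 0.243 g 60.6 q [-0.32  0.18  1.71  0.    1.25  2.56]
scene bar 191 c [550.6 -56. ] size [26.3 63.2] ang 32.7 zmed 0.1075 mean [ 0.5475 -0.0581]
blk 474 c [550.4 -55.1] size [68.5 72.9] ang 3.1 zmed 0.0599 mean [ 0.5478 -0.0573]
top bar 0 c [0. 0.] size [0. 0.] ang 0.0 zmed nan mean [nan nan]
blk 53 c [535.9 -80. ] size [40.6 17.4] ang 2.4 zmed 0.0603 mean [ 0.5315 -0.0818]
wrist bar 1842 c [549.6 -53. ] size [22.3 64.1] ang 33.0 zmed 0.1073 mean [ 0.5522 -0.0606]
blk 3784 c [548.4 -52.6] size [64.1 70.8] ang 2.7 zmed 0.0593 mean [ 0.548  -0.0596]
  return _methods._mean(a, axis=axis, dtype=dtype,
  ret = ret.dtype.type(ret / rcount)
h.py:20: RuntimeWarning: Mean of empty slice.
  r=cv2.minAreaRect((q*1000).astype(np.float32)); print(show,len(q),'c',np.round(r[0],1),'size',np.round(r[1],1),'ang',round(r[2],1),'zmed',np.median(z).round(4),'mean',q.mean(0).round(4)); return r
  ret = um.true_divide(
```

Request:
{"method": "jog_arm", "body": {"series": [[[0, 0.8, 8, 0, 0, 0, 10], [0, 0, 8, 0, 0, 0, 10], [0, 0, 5, 0, 0, 0, 10], [0, 0, 4, 0, 0, 0, 10], [0, 0, 4, 0, 0, 0, 10], [0, 0, 4, 0, 0, 0, 10], [0, 0, 0, 0, 0, 0, 10], [0, 0, 0, 0, 0, 0, 10], [0, 0, 0, 0, 0, 0, 10], [0, 0, 0, 0, 0, 0, 10]]]}}

```text
time_s: 30.3
eef_pos: [0.5495, -0.0552, 0.1479]
eef_rot: [-0.001, 0.793, -0.609, -0.0]
wrist_force: [0.0, 0.1, -1.5]
opening: 0.239
grasp_force: 60.6
```

Request:
{"method": "jog_arm", "body": {"series": [[[0, 0, 5, 0, 0, 0, 10], [0, 0, 5, 0, 0, 0, 10], [0, 0, 5, 0, 0, 0, 10], [0, 0, 5, 0, 0, 0, 10], [0, 0, 5, 0, 0, 0, 10], [0, 0, 5, 0, 0, 0, 10], [0, 0, 2, 0, 0, 0, 10], [0, 0, 1, 0, 0, 0, 10], [0, 0, 0, 0, 0, 0, 10], [0, 0, 0, 0, 0, 0, 10]]]}}

```text
time_s: 31.3
eef_pos: [0.5493, -0.0551, 0.1147]
eef_rot: [-0.001, 0.793, -0.609, -0.0]
wrist_force: [-0.4, 0.4, -0.7]
opening: 0.239
grasp_force: 60.6
```

```bash
python3 - <<'E'
from h import *
st()
# M look pose, from above
p,M,o=tool(); up=p+[0,0,.15]
Mm=pose(16.3,30); C=np.array([.605,-.182,.048]); T=C-Mm[:,2]*.12; print(T); plan(T,Mm,14,up,M)
W=np.array([.5,-.15,.27]); Ma=pose(-30,0); plan(W,Ma,8,up,M); plan(T,Mm,8,W,Ma)
for n in('scene',):
    P=cloud(cam(n)); q=P[box(P,.6,.85,-.34,-.1,.06,.3)]
    for x in np.arange(.6,.85,.03):
        s=q[abs(q[:,0]-x)<.015]; s=s[s[:,2]>.085]
        if len(s): print(x.round(2),'y',s[:,1].min().round(3),s[:,1].max().round(3),'zmax',s[:,2].max().round(3))
E
```

```text
t 31.3 p [ 0.5493 -0.0551  0.1147] x [ 0.259 -0.966 -0.001] z [ 0.     0.002 -1.   ] F [-0.4  0.4 -0.7] open 0.239 g 60.6 q [-0.32  0.26  1.76  0.    1.12  2.56]
[ 0.66258832 -0.16516     0.15192305]
14 rows x [14.0, 1.3, 5.0] [-0.0298, -0.029, -0.1109] | mm 14.9 deg 6.79
8 rows x [6.4, 12.1, -0.7] [-0.0001, 0.0001, -0.0981] | mm 13.7 deg 5.62
8 rows x [23.9, -2.7, 9.7] [-0.0264, -0.0618, -0.0986] | mm 25.9 deg 6.84
0.63 y -0.33 -0.298 zmax 0.3
0.69 y -0.276 -0.272 zmax 0.298
0.72 y -0.259 -0.142 zmax 0.104
0.75 y -0.34 -0.133 zmax 0.29
0.78 y -0.335 -0.133 zmax 0.296
0.81 y -0.326 -0.131 zmax 0.297
0.84 y -0.319 -0.129 zmax 0.3
```

```bash
python3 - <<'E'
from h import *
for n in('scene','top'):
    P=np.load(n+'0.npz')['P']; print(n)
    for x in np.arange(.60,.9,.04):
        r=[]
        for y in np.arange(-.34,.04,.04):
            s=P[box(P,x-.02,x+.02,y-.02,y+.02,-1,1)]
            r.append(f"{int(s[:,2].max()*1000)}" if len(s) else '.')
        print(x.round(2),r)
p,M,o=tool(); M0=pose(-75,0); p0=np.array([.5475,-.0555,.2605])
t=p0+M0@[.0851,.0003,-.1417]; Rc=M0@np.array([[0,-.945,-.327],[1,0,0],[0,-.327,.945]]); c=dict(R=Rc,t=t,fx=325,fy=325,cx=280,cy=210)
cw=cam('wrist'); c['cx'],c['cy']=cw['cx'],cw['cy']
for u,v in((168,35),(400,25),(398,108),(172,115)): print(ray(c,u,v,.018).round(3))
for u,v in((187,124),(371,120)): print('peg',ray(c,u,v,.042).round(3))
E
```

```text
scene
0.6 ['55', '228', '49', '81', '81', '81', '60', '61', '165', '295']
0.64 ['543', '541', '25', '80', '80', '21', '35', '3', '3', '3']
0.68 ['540', '25', '249', '24', '21', '21', '36', '33', '3', '2']
0.72 ['530', '4', '511', '95', '103', '103', '3', '2', '.', '.']
0.76 ['517', '82', '103', '138', '134', '103', '.', '118', '117', '71']
0.8 ['503', '101', '101', '102', '103', '104', '169', '169', '142', '141']
0.84 ['282', '488', '102', '103', '103', '104', '168', '167', '116', '160']
0.88 ['.', '475', '103', '102', '104', '102', '154', '160', '121', '109']
top
0.6 ['102', '283', '53', '82', '84', '81', '38', '4', '6', '296']
0.64 ['609', '621', '28', '77', '79', '67', '35', '37', '6', '6']
0.68 ['545', '583', '561', '26', '25', '25', '34', '40', '7', '5']
0.72 ['.', '90', '524', '104', '104', '103', '6', '0', '-76', '-77']
0.76 ['.', '92', '103', '138', '131', '105', '-77', '30', '133', '75']
0.8 ['.', '102', '104', '106', '106', '105', '153', '172', '142', '145']
0.84 ['.', '340', '105', '104', '106', '104', '163', '169', '122', '156']
0.88 ['.', '303', '104', '105', '106', '105', '87', '160', '122', '114']
[ 0.699 -0.165  0.018]
[ 0.465 -0.237  0.018]
[ 0.436 -0.159  0.018]
[ 0.682 -0.085  0.018]
peg [ 0.658 -0.084  0.042]
peg [ 0.468 -0.139  0.042]
```

Request:
{"method": "jog_arm", "body": {"series": [[[0, 0, 0, 0, 0, 0, 85], [0, 0, 0, 0, 0, 0, 85], [0, 0, 0, 0, 0, 0, 85], [0, 0, 0, 0, 0, 0, 85], [0, 0, -20, 0, 0, 0, 85], [0, 0, -30, 0, 0, 0, 85], [0, 0, -30, 0, 0, 0, 85], [0, 0, -30, 0, 0, 0, 85], [0, 0, -40, 0, 0, 0, 85], [0, 0, 0, 0, 0, 0, 85]]]}}

```text
time_s: 32.4
eef_pos: [0.5524, -0.0563, 0.2712]
eef_rot: [-0.003, 0.793, -0.609, 0.005]
wrist_force: [0.4, 1.1, 0.7]
opening: 0.999
grasp_force: 0.0
```

```bash
python3 - <<'E'
from h import *
st(); p,M,o=tool()
for n in('scene','wrist'):
    P=cloud(cam(n)); rect(P,box(P,.5,.6,-.1,-.02,.138,.16),n+' head'); rect(P,box(P,.5,.6,-.13,-.0,.066,.08),'bar')
Mm=pose(16.3,30); C=np.array([.605,-.182,.048]); T=C-Mm[:,2]*.12
W=np.array([.5,-.15,.27]); Ma=pose(-30,0); plan(W,Ma,8); plan(T,Mm,9,W,Ma)
E
```

```text
t 32.4 p [ 0.5524 -0.0563  0.2712] x [ 0.259 -0.966  0.005] z [ 0.011 -0.002 -1.   ] F [0.4 1.1 0.7] open 0.999 g 0.0 q [-0.32  0.1   1.62  0.    1.41  2.56]
scene head 76 c [549.5 -55.6] size [21.  20.6] ang 71.6 zmed 0.1485 mean [ 0.547  -0.0576]
bar 185 c [548.6 -56.6] size [25.6 62.8] ang 36.2 zmed 0.0718 mean [ 0.548  -0.0582]
wrist head 569 c [548.5 -53.1] size [22.6 22.1] ang 70.5 zmed 0.1487 mean [ 0.5488 -0.0545]
bar 738 c [548.5 -53. ] size [22.  63.8] ang 33.1 zmed 0.0712 mean [ 0.5537 -0.0638]
8 rows x [6.3, 12.2, -0.5] [-0.0003, -0.0002, -0.0981] | mm 13.7 deg 5.62
9 rows x [21.3, -2.3, 8.5] [-0.0235, -0.0549, -0.0877] | mm 23.1 deg 6.08
```

Gauge is back in its block. On to the middle blank.

Request:
{"method": "jog_arm", "body": {"series": [[[6.3, 12.2, -0.5, 0, 0, -0.098, 85], [6.3, 12.2, -0.5, 0, 0, -0.098, 85], [6.3, 12.2, -0.5, 0, 0, -0.098, 85], [6.3, 12.2, -0.5, 0, 0, -0.098, 85], [6.3, 12.2, -0.5, 0, 0, -0.098, 85], [6.3, 12.2, -0.5, 0, 0, -0.098, 85], [6.3, 12.2, -0.5, 0, 0, -0.098, 85], [6.3, 12.2, -0.5, 0, 0, -0.098, 85], [21.3, -2.3, 8.5, -0.0235, -0.055, -0.088, 85], [21.3, -2.3, 8.5, -0.0235, -0.055, -0.088, 85]]]}}

```text
time_s: 33.5
eef_pos: [0.5377, -0.1662, 0.2492]
eef_rot: [0.008, 0.983, -0.172, -0.061]
wrist_force: [0.3, -0.1, 0.5]
opening: 0.995
grasp_force: 0.0
```

Request:
{"method": "jog_arm", "body": {"series": [[[21.3, -2.3, 8.5, -0.0235, -0.055, -0.088, 85], [21.3, -2.3, 8.5, -0.0235, -0.055, -0.088, 85], [21.3, -2.3, 8.5, -0.0235, -0.055, -0.088, 85], [21.3, -2.3, 8.5, -0.0235, -0.055, -0.088, 85], [21.3, -2.3, 8.5, -0.0235, -0.055, -0.088, 85], [21.3, -2.3, 8.5, -0.0235, -0.055, -0.088, 85], [21.3, -2.3, 8.5, -0.0235, -0.055, -0.088, 85], [0, 0, 0, 0, 0, 0, 85], [0, 0, 0, 0, 0, 0, 85], [0, 0, 0, 0, 0, 0, 85]]]}}

```text
time_s: 34.5
eef_pos: [0.6612, -0.1653, 0.1513]
eef_rot: [0.036, 0.956, 0.137, -0.256]
wrist_force: [-0.5, -0.6, 1.1]
opening: 0.993
grasp_force: 0.0
```

```bash
python3 - <<'E'
from h import *
st()
c=cam('wrist'); P=cloud(c); cv2.imwrite('pics/w5.png',c['frame'])
rect(P,box(P,.53,.68,-.25,-.12,.074,.083),'M top')
rect(P,box(P,.53,.68,-.25,-.12,.03,.083),'M all')
M=pose(16.3,30); g=np.array([.605,-.182,.048])+M[:,2]*.019; plan(g,M,7)
E
```

```text
t 34.5 p [ 0.6612 -0.1653  0.1513] x [ 0.832  0.244 -0.499] z [-0.479 -0.139 -0.867] F [-0.5 -0.6  1.1] open 0.993 g 0.0 q [-0.29  0.84  0.92 -0.28  1.82  0.99]
M top 2440 c [ 607.2 -179.9] size [39.5 60.5] ang 14.6 zmed 0.0771 mean [ 0.6097 -0.1792]
M all 5964 c [ 597.5 -154.6] size [ 66.6 128.5] ang 34.6 zmed 0.0697 mean [ 0.6221 -0.1749]
7 rows x [0.1, -0.0, 19.8] [-0.0001, -0.0004, 0.0] | mm 19.8 deg 0.02
```

View pics/w5.png

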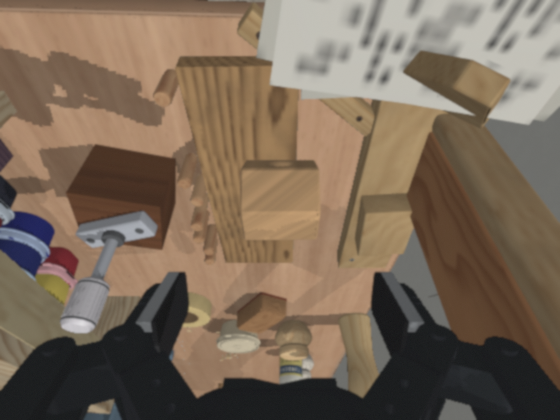

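```bash
python3 - <<'E'
import cv2
for f,vs,us in(('pics/w1.png',range(158,172),range(242,322,4)),('pics/w5.png',range(152,172),range(240,322,4))):
    g=cv2.imread(f,0); print(f)
    for v in vs: print(v,[int(g[v,u]) for u in us])
E
```

```text
pics/w1.png
158 [100, 98, 99, 98, 98, 100, 100, 97, 97, 97, 95, 93, 94, 96, 100, 110, 122, 134, 139, 140]
159 [101, 95, 95, 96, 95, 96, 98, 95, 95, 95, 94, 93, 93, 93, 95, 99, 113, 127, 138, 137]
160 [100, 94, 89, 91, 91, 91, 92, 91, 92, 94, 93, 92, 91, 89, 90, 92, 100, 115, 136, 135]
161 [100, 90, 84, 85, 85, 84, 86, 85, 89, 93, 94, 92, 87, 84, 85, 87, 90, 98, 128, 132]
162 [98, 88, 81, 81, 82, 81, 80, 82, 89, 95, 98, 95, 88, 81, 80, 82, 83, 86, 111, 128]
163 [98, 87, 80, 81, 79, 78, 77, 80, 91, 97, 103, 101, 92, 81, 76, 77, 78, 80, 93, 119]
164 [97, 86, 79, 80, 80, 79, 78, 80, 91, 99, 105, 105, 96, 83, 75, 76, 76, 77, 83, 106]
165 [97, 86, 79, 81, 81, 78, 77, 77, 87, 99, 103, 106, 98, 84, 75, 75, 77, 76, 78, 96]
166 [96, 88, 82, 83, 83, 81, 80, 78, 84, 94, 99, 103, 97, 86, 78, 76, 78, 77, 78, 92]
167 [98, 94, 90, 90, 88, 87, 84, 83, 84, 91, 97, 99, 99, 90, 82, 80, 81, 82, 82, 95]
168 [101, 101, 101, 101, 97, 95, 93, 91, 91, 94, 98, 99, 101, 94, 87, 87, 89, 87, 86, 99]
169 [105, 111, 114, 112, 110, 106, 104, 102, 102, 104, 106, 107, 108, 102, 96, 96, 98, 97, 96, 101]
170 [110, 121, 
[... 1558 characters left out ...]
23, 85, 83, 84, 83, 82, 81, 79, 86, 104, 110, 110, 103, 85, 78, 76, 78, 79, 80, 107, 152]
166 [121, 82, 83, 86, 85, 83, 83, 81, 82, 95, 98, 100, 95, 87, 80, 79, 81, 81, 81, 99, 152]
167 [117, 87, 90, 93, 90, 88, 87, 85, 85, 90, 93, 95, 94, 93, 87, 85, 87, 90, 88, 96, 151]
168 [111, 96, 100, 105, 100, 97, 95, 95, 95, 96, 99, 103, 104, 103, 95, 93, 96, 99, 97, 100, 150]
169 [108, 108, 114, 116, 109, 108, 105, 105, 105, 106, 111, 114, 116, 114, 104, 104, 109, 111, 106, 111, 149]
170 [105, 122, 128, 128, 120, 120, 116, 118, 119, 120, 124, 129, 130, 124, 116, 118, 123, 123, 119, 124, 149]
171 [104, 133, 140, 135, 128, 128, 125, 125, 128, 129, 135, 138, 137, 129, 123, 127, 132, 130, 127, 130, 149]
```

Request:
{"method": "jog_arm", "body": {"series": [[[0, 0, 19.8, 0, 0, 0, 85], [0, 0, 19.8, 0, 0, 0, 85], [0, 0, 19.8, 0, 0, 0, 85], [0, 0, 19.8, 0, 0, 0, 85], [0, 0, 19.8, 0, 0, 0, 85], [0, 0, 19.8, 0, 0, 0, 85], [0, 0, 18, 0, 0, 0, 85], [0, 0, 0, 0, 0, 0, 85], [0, 0, 0, 0, 0, 0, 50], [0, 0, 0, 0, 0, 0, 50]]]}}

```text
time_s: 35.55
eef_pos: [0.5973, -0.1844, 0.0345]
eef_rot: [0.037, 0.957, 0.138, -0.255]
wrist_force: [0.6, 1.7, 15.5]
opening: 0.696
grasp_force: 60.8
```

Request:
{"method": "jog_arm", "body": {"series": [[[0, 0, 0, 0, 0, 0, 50], [0, 0, 0, 0, 0, 0, 50], [0, 0, 0, 0, 0, 0, 50], [-15, 0, -26, 0, 0, 0, 50], [-15, 0, -26, 0, 0, 0, 50], [0, 0, 0, 0, 0, 0, 50], [0, 0, 0, 0, 0, 0, 50], [0, 0, 0, 0, 0, 0, 50], [0, 0, 0, 0, 0, 0, 50], [0, 0, 0, 0, 0, 0, 50]]]}}

```text
time_s: 36.55
eef_pos: [0.5952, -0.1836, 0.0908]
eef_rot: [0.035, 0.956, 0.138, -0.257]
wrist_force: [0.6, -0.2, -0.8]
opening: 0.695
grasp_force: 64.7
```

```bash
python3 - <<'E'
from h import *
st(); p,M,o=tool()
C=np.array([.605,-.1815,.108]); d=M.T@(C-p); print(d)
M2=pose(16.3,-30); e=np.array([.597,-.1725,.088])-M2@d; plan(e,M2,8); print(e); plan(e-[0,0,.04],M2,4,e,M2)
E
```

```text
t 36.5 p [ 0.5952 -0.1836  0.0908] x [ 0.83   0.246 -0.501] z [-0.482 -0.139 -0.865] F [ 0.6 -0.2 -0.8] open 0.695 g 64.7 q [-0.34  0.76  1.17 -0.3   1.64  0.99]
[ 5.61479867e-05  6.60010043e-04 -1.99292322e-02]
8 rows x [2.1, -1.3, 2.5] [-0.0005, 0.1311, 0.0002] | mm 3.5 deg 7.51
[ 0.60633218 -0.16908343  0.0707127 ]
4 rows x [-5.0, 0.0, 8.7] [0.0, 0.0, 0.0] | mm 10.0 deg 0.0
```

Request:
{"method": "jog_arm", "body": {"series": [[[2.1, -1.3, 2.5, 0, 0.131, 0, 50], [2.1, -1.3, 2.5, 0, 0.131, 0, 50], [2.1, -1.3, 2.5, 0, 0.131, 0, 50], [2.1, -1.3, 2.5, 0, 0.131, 0, 50], [2.1, -1.3, 2.5, 0, 0.131, 0, 50], [2.1, -1.3, 2.5, 0, 0.131, 0, 50], [2.1, -1.3, 2.5, 0, 0.131, 0, 50], [2.1, -1.3, 2.5, 0, 0.131, 0, 50], [0, 0, 0, 0, 0, 0, 50], [0, 0, 0, 0, 0, 0, 50]]]}}

```text
time_s: 37.55
eef_pos: [0.6061, -0.1698, 0.0714]
eef_rot: [-0.038, 0.958, 0.137, 0.25]
wrist_force: [-0.6, -0.4, -1.5]
opening: 0.695
grasp_force: 64.6
```

```bash
python3 - <<'E'
from h import *
st(); p,M,o=tool()
print(p+M@[0,0,-.0175])
plan([p[0],p[1],.034],pose(16.3,-30),4)
c=cam('scene'); P=cloud(c); m=box(P,.54,.68,-.25,-.1,.03,.2); q=P[m]; print(len(q),q.min(0),q.max(0))
E
```

```text
t 37.5 p [ 0.6061 -0.1698  0.0714] x [0.838 0.244 0.489] z [ 0.468  0.142 -0.872] F [-0.6 -0.4 -1.5] open 0.695 g 64.6 q [-0.68  0.31  1.91  0.66  0.72  0.15]
[ 0.59795454 -0.17230628  0.08669179]
4 rows x [-4.6, 0.0, 8.1] [-0.0013, 0.0032, -0.0003] | mm 9.4 deg 0.2
931 [ 0.54007702 -0.24981304  0.03020662] [ 0.60835231 -0.10006974  0.19790517]
```

Request:
{"method": "jog_arm", "body": {"series": [[[-4.6, 0, 8.1, -0.001, 0.003, 0, 50], [-4.6, 0, 8.1, -0.001, 0.003, 0, 50], [-4.6, 0, 8.1, -0.001, 0.003, 0, 50], [-4.6, 0, 8.1, -0.001, 0.003, 0, 50], [-0.3, 0, 0.5, 0, 0, 0, 50], [0, 0, 0, 0, 0, 0, 50], [0, 0, 0, 0, 0, 0, 85], [0, 0, 0, 0, 0, 0, 85], [0, 0, 0, 0, 0, 0, 85], [0, 0, -30, 0, 0, 0, 85]]]}}

```text
time_s: 38.6
eef_pos: [0.5912, -0.1718, 0.0573]
eef_rot: [-0.039, 0.956, 0.137, 0.256]
wrist_force: [-0.4, -0.6, 1.1]
opening: 0.996
grasp_force: 0.0
```

Request:
{"method": "jog_arm", "body": {"series": [[[0, 0, -40, 0, 0, 0, 85], [0, 0, -40, 0, 0, 0, 85], [0, 0, 0, 0, 0, 0, 85], [0, 0, 0, 0, 0, 0, 85], [0, 0, 0, 0, 0, 0, 85], [0, 0, 0, 0, 0, 0, 85], [0, 0, 0, 0, 0, 0, 85], [0, 0, 0, 0, 0, 0, 85], [0, 0, 0, 0, 0, 0, 85], [0, 0, 0, 0, 0, 0, 85]]]}}

```text
time_s: 39.6
eef_pos: [0.554, -0.1847, 0.129]
eef_rot: [-0.037, 0.956, 0.137, 0.257]
wrist_force: [-0.2, 0.0, 0.9]
opening: 0.997
grasp_force: 0.0
```

```bash
python3 - <<'E'
from h import *
st(); p,M,o=tool()
for n in('scene','wrist'):
    P=cloud(cam(n)); rect(P,box(P,.53,.66,-.25,-.12,.074,.084),n)
C=np.array([.597,-.1725,.048]); Mm=pose(16.3,30); plan(C-Mm[:,2]*.12,Mm,9)
E
```

```text
t 39.6 p [ 0.554  -0.1847  0.129 ] x [0.83  0.243 0.502] z [ 0.482  0.142 -0.865] F [-0.2  0.   0.9] open 0.997 g 0.0 q [-0.78  0.12  2.    0.63  0.85  0.12]
scene 290 c [ 598.8 -173.3] size [42.7 60.1] ang 18.1 zmed 0.0781 mean [ 0.598  -0.1742]
wrist 4741 c [ 598.5 -170.2] size [39.6 60.1] ang 16.7 zmed 0.0773 mean [ 0.598  -0.1704]
9 rows x [12.3, 0.0, -1.9] [-0.0, -0.1167, 0.0001] | mm 12.5 deg 6.68
```

Request:
{"method": "jog_arm", "body": {"series": [[[12.4, 0, -1.9, 0, -0.1167, 0, 85], [12.4, 0, -1.9, 0, -0.1167, 0, 85], [12.4, 0, -1.9, 0, -0.1167, 0, 85], [12.4, 0, -1.9, 0, -0.1167, 0, 85], [12.4, 0, -1.9, 0, -0.1167, 0, 85], [12.4, 0, -1.9, 0, -0.1167, 0, 85], [12.4, 0, -1.9, 0, -0.1167, 0, 85], [12.4, 0, -1.9, 0, -0.1167, 0, 85], [12.4, 0, -1.9, 0, -0.1167, 0, 85], [0, 0, 0, 0, 0, 0, 85]]]}}

```text
time_s: 40.7
eef_pos: [0.655, -0.1526, 0.1432]
eef_rot: [0.035, 0.954, 0.139, -0.262]
wrist_force: [-1.7, 0.1, -2.7]
opening: 0.994
grasp_force: 0.0
```

```bash
python3 - <<'E'
from h import *
st()
c=cam('wrist'); P=cloud(c); rect(P,box(P,.53,.68,-.25,-.12,.074,.083),'M')
f=c['frame'][140:260,200:360]; cv2.imwrite('pics/w6.png',cv2.resize(f,None,fx=3,fy=3))
g=cv2.cvtColor(c['frame'],cv2.COLOR_BGR2GRAY)
for v in range(160,240,6): print(v,[int(g[v,u]) for u in range(240,322,5)])
M=pose(16.5,30); plan(np.array([.599,-.172,.048])+M[:,2]*.019,M,7)
E
```

```text
t 40.7 p [ 0.655  -0.1526  0.1432] x [ 0.824  0.248 -0.509] z [-0.49  -0.139 -0.861] F [-1.7  0.1 -2.7] open 0.994 g 0.0 q [-0.28  0.83  0.95 -0.28  1.82  1.  ]
M 2407 c [ 599.9 -170. ] size [39.4 60.1] ang 16.8 zmed 0.0771 mean [ 0.6031 -0.1693]
160 [117, 113, 104, 123, 104, 127, 114, 108, 125, 123, 123, 123, 122, 113, 94, 146, 148]
166 [126, 114, 97, 93, 90, 94, 96, 87, 93, 95, 95, 97, 107, 104, 98, 118, 145]
172 [121, 104, 79, 78, 76, 78, 80, 81, 81, 79, 78, 78, 77, 79, 79, 79, 101]
178 [115, 111, 127, 133, 128, 126, 119, 118, 119, 123, 126, 129, 126, 113, 120, 123, 118]
184 [105, 118, 135, 142, 136, 134, 127, 126, 137, 140, 136, 138, 128, 122, 129, 133, 128]
190 [110, 120, 135, 142, 136, 134, 131, 126, 89, 88, 89, 129, 129, 122, 130, 133, 127]
196 [126, 124, 136, 143, 136, 134, 122, 78, 102, 106, 93, 86, 129, 123, 130, 133, 127]
202 [122, 124, 135, 143, 135, 134, 106, 91, 103, 113, 112, 86, 130, 123, 130, 134, 127]
208 [122, 125, 136, 143, 135, 134, 127, 94, 95, 96, 94, 128, 131, 123, 130, 133, 128]
214 [120, 127, 136, 143, 134, 134, 130, 128, 126, 128, 138, 141, 132, 123, 130, 133, 128]
220 [116, 140, 151, 156, 145, 145, 139, 139, 142, 147, 150, 142, 126, 118, 125, 128, 124]
226 [101, 148, 153, 147, 144, 141, 143, 147, 145, 142, 135, 126, 128, 133, 130, 130, 131]
232 [115, 113, 130, 128, 130, 136, 141, 140, 129, 127, 133, 131, 128, 130, 129, 129, 130]
238 [111, 99, 133, 138, 141, 141, 126, 130, 133, 128, 130, 129, 129, 132, 135, 139, 139]
7 rows x [-0.2, 0.3, 19.0] [-0.0006, 0.0009, 0.0003] | mm 19.0 deg 0.07
```

Bore is now on the +60° face. Grasp and roll again.

Request:
{"method": "jog_arm", "body": {"series": [[[-0.2, 0.3, 19, 0, 0, 0, 85], [-0.2, 0.3, 19, 0, 0, 0, 85], [-0.2, 0.3, 19, 0, 0, 0, 85], [-0.2, 0.3, 19, 0, 0, 0, 85], [-0.2, 0.3, 19, 0, 0, 0, 85], [-0.2, 0.3, 19, 0, 0, 0, 85], [-0.2, 0.3, 17, 0, 0, 0, 85], [0, 0, 0, 0, 0.005, 0, 85], [0, 0, 0, 0, 0, 0, 50], [0, 0, 0, 0, 0, 0, 50]]]}}

```text
time_s: 41.75
eef_pos: [0.593, -0.1765, 0.0417]
eef_rot: [0.037, 0.957, 0.137, -0.252]
wrist_force: [0.1, 3.5, 19.4]
opening: 0.696
grasp_force: 60.1
```

Request:
{"method": "jog_arm", "body": {"series": [[[0, 0, 0, 0, 0, 0, 50], [0, 0, 0, 0, 0, 0, 50], [0, 0, 0, 0, 0, 0, 50], [0, 0, 0, 0, 0, 0, 50], [0, 0, 0, 0, 0, 0, 50], [-15, 0, -26, 0, 0, 0, 50], [-15, 0, -26, 0, 0, 0, 50], [0, 0, 0, 0, 0, 0, 50], [0, 0, 0, 0, 0, 0, 50], [0, 0, 0, 0, 0, 0, 50]]]}}

```text
time_s: 42.75
eef_pos: [0.591, -0.1757, 0.0982]
eef_rot: [0.036, 0.957, 0.138, -0.254]
wrist_force: [0.5, -0.6, -1.6]
opening: 0.696
grasp_force: 64.7
```

```bash
python3 - <<'E'
from h import *
st(); p,M,o=tool()
C=np.array([.599,-.1715,.105]); d=M.T@(C-p); print(d)
M2=pose(16.5,-30); e=np.array([.597,-.172,.088])-M2@d; plan(e,M2,8); print(e); plan(e-[0,0,.039],M2,4,e,M2)
E
```

```text
t 42.8 p [ 0.591  -0.1757  0.0982] x [ 0.833  0.245 -0.497] z [-0.477 -0.139 -0.868] F [ 0.5 -0.6 -1.6] open 0.696 g 64.7 q [-0.33  0.74  1.2  -0.29  1.64  1.  ]
[ 0.0043095  -0.00173429 -0.01033368]
8 rows x [1.3, -0.0, 2.7] [-0.0001, 0.1304, -0.0003] | mm 3.0 deg 7.47
[ 0.59886818 -0.17325539  0.07689602]
4 rows x [-4.9, 0.0, 8.4] [0.0, 0.0, 0.0] | mm 9.8 deg 0.0
```

Request:
{"method": "jog_arm", "body": {"series": [[[1.3, 0, 2.7, 0, 0.1304, 0, 50], [1.3, 0, 2.7, 0, 0.1304, 0, 50], [1.3, 0, 2.7, 0, 0.1304, 0, 50], [1.3, 0, 2.7, 0, 0.1304, 0, 50], [1.3, 0, 2.7, 0, 0.1304, 0, 50], [1.3, 0, 2.7, 0, 0.1304, 0, 50], [1.3, 0, 2.7, 0, 0.1304, 0, 50], [1.3, 0, 2.7, 0, 0.1304, 0, 50], [0, 0, 0, 0, 0, 0, 50], [0, 0, 0, 0, 0, 0, 50]]]}}

```text
time_s: 43.75
eef_pos: [0.5984, -0.1733, 0.0767]
eef_rot: [-0.038, 0.958, 0.137, 0.25]
wrist_force: [0.3, -0.2, -0.9]
opening: 0.696
grasp_force: 64.7
```

```bash
python3 - <<'E'
from h import *
st(); p,M,o=tool()
plan([p[0],p[1],.0385],pose(16.5,-30),4)
E
```

```text
t 43.8 p [ 0.5984 -0.1733  0.0767] x [0.838 0.243 0.488] z [ 0.468  0.141 -0.873] F [ 0.3 -0.2 -0.9] open 0.696 g 64.7 q [-0.69  0.29  1.93  0.65  0.73  0.15]
4 rows x [-4.7, 0.0, 8.3] [-0.0005, 0.0033, -0.0012] | mm 9.5 deg 0.2
```

Request:
{"method": "jog_arm", "body": {"series": [[[-4.7, 0, 8.3, 0, 0.003, 0, 50], [-4.7, 0, 8.3, 0, 0.003, 0, 50], [-4.7, 0, 8.3, 0, 0.003, 0, 50], [-4.7, 0, 8.3, 0, 0.003, 0, 50], [-0.4, 0, 0.7, 0, 0, 0, 50], [0, 0, 0, 0, 0, 0, 50], [0, 0, 0, 0, 0, 0, 85], [0, 0, 0, 0, 0, 0, 85], [0, 0, 0, 0, 0, 0, 85], [0, 0, -30, 0, 0, 0, 85]]]}}

```text
time_s: 44.75
eef_pos: [0.5839, -0.1756, 0.062]
eef_rot: [-0.04, 0.956, 0.138, 0.256]
wrist_force: [-0.5, -0.4, 0.1]
opening: 0.994
grasp_force: 0.0
```

Request:
{"method": "jog_arm", "body": {"series": [[[0, 0, -40, 0, 0, 0, 85], [0, 0, -40, 0, 0, 0, 85], [0, 0, -40, 0, 0, 0, 85], [0, 0, 0, 0, 0, 0, 85], [0, 0, 0, 0, 0, 0, 85], [0, 0, 0, 0, 0, 0, 85], [0, 0, 0, 0, 0, 0, 85], [0, 0, 0, 0, 0, 0, 85], [0, 0, 0, 0, 0, 0, 85], [0, 0, 0, 0, 0, 0, 85]]]}}

```text
time_s: 45.75
eef_pos: [0.5275, -0.1943, 0.1681]
eef_rot: [-0.038, 0.956, 0.138, 0.257]
wrist_force: [0.7, 0.4, -0.8]
opening: 0.992
grasp_force: 0.0
```

```bash
python3 - <<'E'
from bore import *
st(); p,M,o=tool()
for n in('scene','wrist'):
    c=cam(n); P=cloud(c); rect(P,box(P,.53,.66,-.25,-.12,.074,.084),n); bore(c,.598,-.172,.078,name=n)
T=np.array([.549,-.0545,.26]); Mb=pose(-75,0); plan(T,Mb,14)
E
```

```text
t 45.8 p [ 0.5275 -0.1943  0.1681] x [0.83  0.244 0.502] z [ 0.481  0.144 -0.865] F [ 0.7  0.4 -0.8] open 0.992 g 0.0 q [-0.84  0.02  2.02  0.59  0.95  0.13]
scene 269 c [ 597.7 -175.4] size [42.8 60.7] ang 14.8 zmed 0.0781 mean [ 0.5956 -0.1764]
scene bore n 30 mean [ 0.598 -0.177  0.078] mid [ 0.5983 -0.1766  0.078 ] ext [0.0167 0.0168 0.    ]
wrist 2862 c [ 596.4 -172.5] size [39.3 60.1] ang 16.2 zmed 0.0773 mean [ 0.5953 -0.1728]
wrist bore n 432 mean [ 0.5967 -0.1727  0.078 ] mid [ 0.5967 -0.1728  0.078 ] ext [0.0191 0.0191 0.    ]
14 rows x [-1.6, -11.7, -6.5] [-0.03, -0.0291, 0.1111] | mm 13.5 deg 6.8
```

Request:
{"method": "jog_arm", "body": {"series": [[[20, 0, -34, 0, 0, 0, 85], [20, 0, -34, 0, 0, 0, 85], [-1.6, -11.7, 0, -0.03, -0.029, 0.111, 85], [-1.6, -11.7, 0, -0.03, -0.029, 0.111, 85], [-1.6, -11.7, 0, -0.03, -0.029, 0.111, 85], [-1.6, -11.7, 0, -0.03, -0.029, 0.111, 85], [-1.6, -11.7, 0, -0.03, -0.029, 0.111, 85], [-1.6, -11.7, 0, -0.03, -0.029, 0.111, 85], [-1.6, -11.7, 0, -0.03, -0.029, 0.111, 85], [-1.6, -11.7, 0, -0.03, -0.029, 0.111, 85]]]}}

```text
time_s: 46.85
eef_pos: [0.5265, -0.1026, 0.2495]
eef_rot: [-0.018, 0.942, -0.314, 0.122]
wrist_force: [0.6, -0.8, -1.4]
opening: 0.998
grasp_force: 0.0
```

```bash
python3 - <<'E'
from h import *
st(); plan(np.array([.549,-.0545,.24]),pose(-75,0),8)
E
```

```text
t 46.9 p [ 0.5265 -0.1026  0.2495] x [ 0.774 -0.595  0.218] z [ 0.24  -0.043 -0.97 ] F [ 0.6 -0.8 -1.4] open 0.998 g 0.0 q [-0.45 -0.1   1.88  0.07  1.12  1.74]
8 rows x [-3.4, -5.8, 1.2] [-0.0225, -0.0219, 0.0828] | mm 6.9 deg 5.07
```

Request:
{"method": "jog_arm", "body": {"series": [[[-3.4, -5.8, 1.2, -0.0225, -0.0219, 0.0828, 85], [-3.4, -5.8, 1.2, -0.0225, -0.0219, 0.0828, 85], [-3.4, -5.8, 1.2, -0.0225, -0.0219, 0.0828, 85], [-3.4, -5.8, 1.2, -0.0225, -0.0219, 0.0828, 85], [-3.4, -5.8, 1.2, -0.0225, -0.0219, 0.0828, 85], [-3.4, -5.8, 1.2, -0.0225, -0.0219, 0.0828, 85], [-3.4, -5.8, 1.2, -0.0225, -0.0219, 0.0828, 85], [-3.4, -5.8, 1.2, -0.0225, -0.0219, 0.0828, 85], [0, 0, 0, 0, 0, 0, 85], [0, 0, 0, 0, 0, 0, 85]]]}}

```text
time_s: 47.85
eef_pos: [0.5483, -0.0551, 0.2398]
eef_rot: [-0.0, 0.795, -0.606, 0.0]
wrist_force: [0.5, -0.1, -0.2]
opening: 0.996
grasp_force: 0.0
```

```bash
python3 - <<'E'
from bore import *
st(); plan(np.array([.549,-.0548,.113]),pose(-75,0),6)
for n in('scene','top','wrist'):
    c=cam(n); P=cloud(c); rect(P,box(P,.5,.6,-.1,-.02,.138,.16),n+' head'); rect(P,box(P,.53,.66,-.25,-.12,.074,.084),n); bore(c,.597,-.173,.078,name=n)
E
```

```text
t 47.9 p [ 0.5483 -0.0551  0.2398] x [ 0.265 -0.964  0.001] z [ 0.001 -0.    -1.   ] F [ 0.5 -0.1 -0.2] open 0.996 g 0.0 q [-0.32  0.12  1.66 -0.    1.36  2.56]
6 rows x [-0.0, -0.1, 21.1] [-0.0001, -0.0001, 0.0011] | mm 21.1 deg 0.06
scene head 77 c [548.7 -56.4] size [19.7 21.5] ang 43.9 zmed 0.1479 mean [ 0.547  -0.0577]
scene 271 c [ 596.2 -175.7] size [42.1 60. ] ang 16.9 zmed 0.0781 mean [ 0.5951 -0.1759]
scene bore n 30 mean [ 0.598 -0.177  0.078] mid [ 0.5983 -0.1766  0.078 ] ext [0.0167 0.0168 0.    ]
top head 0 c [0. 0.] size [0. 0.] ang 0.0 zmed nan mean [nan nan]
top 214 c [ 593.2 -173.9] size [41.3 60.1] ang 18.0 zmed 0.0777 mean [ 0.5939 -0.1729]
top bore n 25 mean [ 0.5965 -0.1741  0.078 ] mid [ 0.5967 -0.1743  0.078 ] ext [0.0127 0.0149 0.    ]
wrist head 696 c [548.4 -53.2] size [22.2 22.2] ang 12.1 zmed 0.1486 mean [ 0.5488 -0.0547]
wrist 3083 c [ 596.6 -172.4] size [40.  60.3] ang 16.4 zmed 0.0773 mean [ 0.5968 -0.1733]
wrist bore n 484 mean [ 0.597  -0.1727  0.078 ] mid [ 0.5969 -0.1726  0.078 ] ext [0.0196 0.0194 0.    ]
  return _methods._mean(a, axis=axis, dtype=dtype,
  ret = ret.dtype.type(ret / rcount)
h.py:20: RuntimeWarning: Mean of empty slice.
  r=cv2.minAreaRect((q*1000).astype(np.float32)); print(show,len(q),'c',np.round(r[0],1),'size',np.round(r[1],1),'ang',round(r[2],1),'zmed',np.median(z).round(4),'mean',q.mean(0).round(4)); return r
  ret = um.true_divide(
```

Request:
{"method": "jog_arm", "body": {"series": [[[0, -0.1, 21.1, 0, 0, 0, 85], [0, -0.1, 21.1, 0, 0, 0, 85], [0, -0.1, 21.1, 0, 0, 0, 85], [0, -0.1, 21.1, 0, 0, 0, 85], [0, -0.1, 21.1, 0, 0, 0, 85], [0, -0.1, 21.1, 0, 0, 0, 85], [0, 0, 0, 0, 0, 0, 85], [0, 0, 0, 0, 0, 0, 10], [0, 0, 0, 0, 0, 0, 10], [0, 0, 0, 0, 0, 0, 10]]]}}

```text
time_s: 49.0
eef_pos: [0.55, -0.0553, 0.115]
eef_rot: [-0.001, 0.795, -0.607, 0.002]
wrist_force: [0.7, -0.4, -0.2]
opening: 0.51
grasp_force: 0.0
```

Request:
{"method": "jog_arm", "body": {"series": [[[0, 0, 0, 0, 0, 0, 10], [0, 0, 0, 0, 0, 0, 10], [0, 0, 0, 0, 0, 0, 10], [0, 0, 0, 0, 0, 0, 10], [0, 0, 0, 0, 0, 0, 10], [0, 0, 0, 0, 0, 0, 10], [0, 0, 0, 0, 0, 0, 10], [0, 0, 0, 0, 0, 0, 10], [0, 0, 0, 0, 0, 0, 10], [0, 0, 0, 0, 0, 0, 10]]]}}

```text
time_s: 50.0
eef_pos: [0.5497, -0.0552, 0.1145]
eef_rot: [-0.0, 0.795, -0.607, 0.001]
wrist_force: [-1.3, -0.3, 5.7]
opening: 0.242
grasp_force: 58.4
```

```bash
python3 - <<'E'
from h import *
st(); p,M,o=tool()
up=p+[0,0,.15]; plan(up,M,5); T=np.array([.598,-.1745,.25]); plan(T,pose(10,0),12,up,M)
E
```

```text
t 50.0 p [ 0.5497 -0.0552  0.1145] x [ 0.263 -0.965  0.001] z [ 0.002 -0.001 -1.   ] F [-1.3 -0.3  5.7] open 0.242 g 58.4 q [-0.31  0.26  1.76 -0.    1.11  2.56]
5 rows x [0.0, -0.1, -30.0] [0.0, 0.0, 0.0] | mm 30.0 deg 0.0
12 rows x [10.0, 6.2, 1.2] [-0.0, -0.0002, -0.1233] | mm 11.8 deg 7.06
```

Request:
{"method": "jog_arm", "body": {"series": [[[0, 0, -30, 0, 0, 0, 10], [0, 0, -30, 0, 0, 0, 10], [0, 0, -30, 0, 0, 0, 10], [0, 0, -30, 0, 0, 0, 10], [0, 0, -30, 0, 0, 0, 10], [10, 6.2, 1.2, 0, 0, -0.1233, 10], [10, 6.2, 1.2, 0, 0, -0.1233, 10], [10, 6.2, 1.2, 0, 0, -0.1233, 10], [10, 6.2, 1.2, 0, 0, -0.1233, 10], [10, 6.2, 1.2, 0, 0, -0.1233, 10]]]}}

```text
time_s: 51.0
eef_pos: [0.5461, -0.1131, 0.257]
eef_rot: [-0.0, 0.942, -0.335, -0.0]
wrist_force: [0.2, 0.5, -1.6]
opening: 0.236
grasp_force: 60.6
```

Request:
{"method": "jog_arm", "body": {"series": [[[10, 6.2, 1.2, 0, 0, -0.1233, 10], [10, 6.2, 1.2, 0, 0, -0.1233, 10], [10, 6.2, 1.2, 0, 0, -0.1233, 10], [10, 6.2, 1.2, 0, 0, -0.1233, 10], [10, 6.2, 1.2, 0, 0, -0.1233, 10], [10, 6.2, 1.2, 0, 0, -0.1233, 10], [10, 6.2, 1.2, 0, 0, -0.1233, 10], [0, 0, 0, 0, 0, 0, 10], [0, 0, 0, 0, 0, 0, 10], [0, 0, 0, 0, 0, 0, 10]]]}}

```text
time_s: 52.0
eef_pos: [0.5974, -0.1736, 0.2489]
eef_rot: [-0.0, 0.996, 0.086, 0.0]
wrist_force: [0.0, 0.5, -1.0]
opening: 0.241
grasp_force: 60.5
```

```bash
python3 - <<'E'
from h import *
st(); plan([.598,-.1745,.185],pose(10,0),7)
E
```

```text
t 52.0 p [ 0.5974 -0.1736  0.2489] x [0.985 0.172 0.   ] z [ 0.  0. -1.] F [ 0.   0.5 -1. ] open 0.241 g 60.5 q [-0.47  0.27  1.46  0.    1.41  0.92]
7 rows x [0.1, 0.1, 9.1] [-0.0, -0.0, -0.0003] | mm 9.1 deg 0.01
```

Request:
{"method": "jog_arm", "body": {"series": [[[0.1, 0.1, 9.1, 0, 0, 0, 10], [0.1, 0.1, 9.1, 0, 0, 0, 10], [0.1, 0.1, 9.1, 0, 0, 0, 10], [0.1, 0.1, 9.1, 0, 0, 0, 10], [0.1, 0.1, 9.1, 0, 0, 0, 10], [0.1, 0.1, 9.1, 0, 0, 0, 10], [0.1, 0.1, 9.1, 0, 0, 0, 10], [0, 0, 0, 0, 0, 0, 10], [0, 0, 0, 0, 0, 0, 10], [0, 0, 0, 0, 0, 0, 10]]]}}

```text
time_s: 53.0
eef_pos: [0.5991, -0.1748, 0.1861]
eef_rot: [0.0, 0.996, 0.087, 0.001]
wrist_force: [0.7, -0.3, -1.1]
opening: 0.239
grasp_force: 60.5
```

```bash
python3 - <<'E'
from bore import *
st()
for n in('scene','wrist'):
    c=cam(n); P=cloud(c); rect(P,box(P,.54,.65,-.23,-.12,.104,.118)&(np.hypot(P[...,0]-.598,P[...,1]+.175)<.045),n+' bar'); rect(P,box(P,.53,.66,-.25,-.12,.074,.084),n+' flat')
E
```

```text
t 53.0 p [ 0.5991 -0.1748  0.1861] x [0.985 0.174 0.002] z [ 0.002 -0.001 -1.   ] F [ 0.7 -0.3 -1.1] open 0.239 g 60.5 q [-0.47  0.33  1.52  0.    1.29  0.92]
scene bar 154 c [ 597.8 -177.2] size [66.3 21.5] ang 27.8 zmed 0.1124 mean [ 0.5905 -0.1811]
scene flat 227 c [ 596.5 -175.4] size [42.1 60.3] ang 16.4 zmed 0.0779 mean [ 0.5936 -0.1772]
wrist bar 2018 c [ 597.3 -174.2] size [64.2 22.1] ang 28.0 zmed 0.1117 mean [ 0.6043 -0.1724]
wrist flat 1799 c [ 597.2 -172.3] size [39.6 60.2] ang 16.5 zmed 0.0772 mean [ 0.5986 -0.1738]
```

Request:
{"method": "jog_arm", "body": {"series": [[[0, -0.9, 4, 0, 0, 0, 10], [0, 0, 4, 0, 0, 0, 10], [0, 0, 4, 0, 0, 0, 10], [0, 0, 4, 0, 0, 0, 10], [0, 0, 4, 0, 0, 0, 10], [0, 0, 4, 0, 0, 0, 10], [0, 0, 4, 0, 0, 0, 10], [0, 0, 4, 0, 0, 0, 10], [0, 0, 2, 0, 0, 0, 10], [0, 0, 0, 0, 0, 0, 10]]]}}

```text
time_s: 54.1
eef_pos: [0.5985, -0.1737, 0.1511]
eef_rot: [0.0, 0.996, 0.087, 0.0]
wrist_force: [0.6, 0.0, -1.4]
opening: 0.241
grasp_force: 60.5
```

Request:
{"method": "jog_arm", "body": {"series": [[[0, 0, 1, 0, 0, 0, 10], [0, 0, 1, 0, 0, 0, 10], [0, 0, 1, 0, 0, 0, 10], [0, 0, 0.5, 0, 0, 0, 10], [0, 0, 0, 0, 0, 0, 10], [0, 0, 0, 0, 0, 0, 10], [0, 0, 0, 0, 0, 0, 10], [0, 0, 0, 0, 0, 0, 10], [0, 0, 0, 0, 0, 0, 10], [0, 0, 0, 0, 0, 0, 10]]]}}

```text
time_s: 55.1
eef_pos: [0.5986, -0.1738, 0.148]
eef_rot: [0.0, 0.996, 0.087, 0.0]
wrist_force: [0.7, -0.5, -1.4]
opening: 0.241
grasp_force: 60.5
```

Request:
{"method": "jog_arm", "body": {"series": [[[0, 0, 0.7, 0, 0, 0, 10], [0, 0, 0.8, 0, 0, 0, 10], [0, 0, 0, 0, 0, 0, 10], [0, 0, 0, 0, 0, 0, 10], [0, 0, 0, 0, 0, 0, 10], [0, 0, 0, 0, 0, 0, 10], [0, 0, 0, 0, 0, 0, 10], [0, 0, 0, 0, 0, 0, 10], [0, 0, 0, 0, 0, 0, 10], [0, 0, 0, 0, 0, 0, 10]]]}}

```text
time_s: 56.1
eef_pos: [0.5986, -0.1737, 0.1465]
eef_rot: [0.0, 0.996, 0.087, 0.0]
wrist_force: [-0.0, -0.3, -0.9]
opening: 0.24
grasp_force: 60.5
```

Request:
{"method": "jog_arm", "body": {"series": [[[0, 0, 2, 0, 0, 0, 10], [0, 0, 2, 0, 0, 0, 10], [0, 0, 2, 0, 0, 0, 10], [0, 0, 1, 0, 0, 0, 10], [0, 0, 1, 0, 0, 0, 10], [0, 0, 0.7, 0, 0, 0, 10], [0, 0, 0.7, 0, 0, 0, 10], [0, 0, 0, 0, 0, 0, 10], [0, 0, 0, 0, 0, 0, 10], [0, 0, 0, 0, 0, 0, 10]]]}}

```text
time_s: 57.1
eef_pos: [0.5986, -0.1737, 0.1371]
eef_rot: [0.0, 0.996, 0.087, 0.0]
wrist_force: [-0.9, -0.1, -0.8]
opening: 0.239
grasp_force: 60.5
```

Request:
{"method": "jog_arm", "body": {"series": [[[0, 0, 0.7, 0, 0, 0, 10], [0, 0, 0.5, 0, 0, 0, 10], [0, 0, 0, 0, 0, 0, 10], [0, 0, 0, 0, 0, 0, 10], [0, 0, 0, 0, 0, 0, 10], [0, 0, 0, 0, 0, 0, 10], [0, 0, 0, 0, 0, 0, 10], [0, 0, 0, 0, 0, 0, 10], [0, 0, 0, 0, 0, 0, 10], [0, 0, 0, 0, 0, 0, 10]]]}}

```text
time_s: 58.1
eef_pos: [0.5989, -0.1738, 0.1368]
eef_rot: [0.0, 0.996, 0.087, 0.001]
wrist_force: [-1.5, 1.3, 5.2]
opening: 0.244
grasp_force: 61.3
```

```bash
python3 - <<'E'
from h import *
st()
for n in('scene','wrist'):
    P=cloud(cam(n)); m=box(P,.54,.65,-.24,-.12,.082,.12)&(np.hypot(P[...,0]-.598,P[...,1]+.174)<.034)&(np.hypot(P[...,0]-.598,P[...,1]+.174)>.012); z=P[m][:,2]; print(n,len(z),np.percentile(z,[10,30,50,70,90]).round(4))
E
```

```text
t 58.1 p [ 0.5989 -0.1738  0.1368] x [0.985 0.174 0.002] z [ 0.002 -0.001 -1.   ] F [-1.5  1.3  5.2] open 0.244 g 61.3 q [-0.47  0.38  1.56  0.    1.2   0.92]
scene 116 [0.0854 0.0891 0.0901 0.0909 0.092 ]
wrist 1570 [0.0877 0.0887 0.0892 0.0896 0.0901]
```

Request:
{"method": "jog_arm", "body": {"series": [[[0, 0, 0.6, 0, 0, 0, 10], [0, 0, 0, 0, 0, 0, 10], [0, 0, 0, 0, 0, 0, 10], [0, 0, 0, 0, 0, 0, 10], [0, 0, 0, 0, 0, 0, 10], [0, 0, 0, 0, 0, 0, 10], [0, 0, 0, 0, 0, 0, 10], [0, 0, 0, 0, 0, 0, 10], [0, 0, 0, 0, 0, 0, 10], [0, 0, 0, 0, 0, 0, 10]]]}}

```text
time_s: 59.2
eef_pos: [0.5991, -0.1738, 0.1367]
eef_rot: [0.0, 0.996, 0.087, 0.001]
wrist_force: [-1.8, 2.0, 7.5]
opening: 0.242
grasp_force: 61.7
```

Request:
{"method": "jog_arm", "body": {"series": [[[0, 0, 0, 0, 0, 0, 10], [0, 0, 0, 0, 0, 0, 10], [0, 0, 0, 0, 0, 0, 10], [0, 0, 0, 0, 0, 0, 10], [0, 0, -8, 0, 0, 0, 10], [0, 0, -15, 0, 0, 0, 10], [0, 0, -25, 0, 0, 0, 10], [0, 0, -30, 0, 0, 0, 10], [0, 0, -30, 0, 0, 0, 10], [0, 0, -22, 0, 0, 0, 10]]]}}

```text
time_s: 60.2
eef_pos: [0.599, -0.174, 0.2685]
eef_rot: [0.001, 0.996, 0.087, 0.002]
wrist_force: [0.1, -0.4, -1.5]
opening: 0.241
grasp_force: 60.7
```

```bash
python3 - <<'E'
from h import *
st(); plan([.5497,-.0552,.245],pose(-74.8,0),14)
E
```

```text
t 60.2 p [ 0.599  -0.174   0.2685] x [0.985 0.174 0.003] z [ 0.003 -0.002 -1.   ] F [ 0.1 -0.4 -1.5] open 0.241 g 60.7 q [-0.47  0.26  1.44  0.    1.44  0.92]
14 rows x [-7.9, -6.2, 1.7] [-0.0, -0.0003, 0.1057] | mm 10.2 deg 6.06
```

Request:
{"method": "jog_arm", "body": {"series": [[[-7.9, -6.2, 1.7, 0, 0, 0.1057, 10], [-7.9, -6.2, 1.7, 0, 0, 0.1057, 10], [-7.9, -6.2, 1.7, 0, 0, 0.1057, 10], [-7.9, -6.2, 1.7, 0, 0, 0.1057, 10], [-7.9, -6.2, 1.7, 0, 0, 0.1057, 10], [-7.9, -6.2, 1.7, 0, 0, 0.1057, 10], [-7.9, -6.2, 1.7, 0, 0, 0.1057, 10], [-7.9, -6.2, 1.7, 0, 0, 0.1057, 10], [-7.9, -6.2, 1.7, 0, 0, 0.1057, 10], [-7.9, -6.2, 1.7, 0, 0, 0.1057, 10]]]}}

```text
time_s: 61.2
eef_pos: [0.5438, -0.0945, 0.249]
eef_rot: [-0.0, 0.903, -0.429, 0.001]
wrist_force: [-0.8, 0.3, -1.6]
opening: 0.24
grasp_force: 60.9
```

Request:
{"method": "jog_arm", "body": {"series": [[[-7.9, -6.2, 1.7, 0, 0, 0.1057, 10], [-7.9, -6.2, 1.7, 0, 0, 0.1057, 10], [-7.9, -6.2, 1.7, 0, 0, 0.1057, 10], [-7.9, -6.2, 1.7, 0, 0, 0.1057, 10], [0, 0, 10, 0, 0, 0, 10], [0, 0, 15, 0, 0, 0, 10], [0, 0, 15, 0, 0, 0, 10], [0, 0, 15, 0, 0, 0, 10], [0, 0, 10, 0, 0, 0, 10], [0, 0, 0, 0, 0, 0, 10]]]}}

```text
time_s: 62.2
eef_pos: [0.548, -0.0552, 0.1738]
eef_rot: [0.001, 0.795, -0.607, -0.002]
wrist_force: [-0.1, 0.0, -0.7]
opening: 0.243
grasp_force: 60.9
```

```bash
python3 - <<'E'
from h import *
st(); plan([.5497,-.0552,.162],pose(-74.8,0),3)
for n in('scene','wrist'):
    P=cloud(cam(n)); rect(P,box(P,.5,.6,-.13,-.0,.095,.12)&(np.hypot(P[...,0]-.549,P[...,1]+.055)<.05),n+' bar'); rect(P,box(P,.48,.62,-.13,-.0,.056,.064),'blk')
E
```

```text
t 62.2 p [ 0.548  -0.0552  0.1738] x [ 0.263 -0.965 -0.002] z [-0.003  0.001 -1.   ] F [-0.1  0.  -0.7] open 0.243 g 60.9 q [-0.32  0.19  1.72  0.    1.24  2.56]
3 rows x [0.2, -0.6, 3.9] [0.001, 0.0006, 0.0002] | mm 4.0 deg 0.07
scene bar 200 c [547.7 -55.2] size [25.9 63.3] ang 34.2 zmed 0.1007 mean [ 0.5457 -0.0571]
blk 429 c [549.1 -55.5] size [66.7 71.9] ang 3.5 zmed 0.06 mean [ 0.5447 -0.0602]
wrist bar 2143 c [547.6 -53.4] size [22.1 63.7] ang 33.0 zmed 0.1009 mean [ 0.5497 -0.0596]
blk 3928 c [548.4 -52.7] size [64.2 70.7] ang 2.5 zmed 0.0593 mean [ 0.5495 -0.0591]
```

Request:
{"method": "jog_arm", "body": {"series": [[[0.4, -1.4, 5, 0.003, 0.002, 0, 10], [0, 0, 8, 0, 0, 0, 10], [0, 0, 5, 0, 0, 0, 10], [0, 0, 4, 0, 0, 0, 10], [0, 0, 4, 0, 0, 0, 10], [0, 0, 0, 0, 0, 0, 10], [0, 0, 0, 0, 0, 0, 10], [0, 0, 0, 0, 0, 0, 10], [0, 0, 0, 0, 0, 0, 10], [0, 0, 0, 0, 0, 0, 10]]]}}

```text
time_s: 63.3
eef_pos: [0.5511, -0.0554, 0.1506]
eef_rot: [-0.001, 0.795, -0.607, 0.002]
wrist_force: [-0.5, -0.0, -1.0]
opening: 0.235
grasp_force: 60.9
```

Request:
{"method": "jog_arm", "body": {"series": [[[0, 1, 5, 0, 0, 0, 10], [0, 0, 5, 0, 0, 0, 10], [0, 0, 5, 0, 0, 0, 10], [0, 0, 5, 0, 0, 0, 10], [0, 0, 5, 0, 0, 0, 10], [0, 0, 5, 0, 0, 0, 10], [0, 0, 4, 0, 0, 0, 10], [0, 0, 1, 0, 0, 0, 10], [0, 0, 0, 0, 0, 0, 10], [0, 0, 0, 0, 0, 0, 10]]]}}

```text
time_s: 64.3
eef_pos: [0.5501, -0.0556, 0.1155]
eef_rot: [-0.001, 0.795, -0.607, 0.002]
wrist_force: [-0.2, 0.9, -1.3]
opening: 0.239
grasp_force: 61.0
```

Request:
{"method": "jog_arm", "body": {"series": [[[0, 0, 0, 0, 0, 0, 85], [0, 0, 0, 0, 0, 0, 85], [0, 0, 0, 0, 0, 0, 85], [0, 0, 0, 0, 0, 0, 85], [0, 0, -20, 0, 0, 0, 85], [0, 0, -30, 0, 0, 0, 85], [0, 0, -30, 0, 0, 0, 85], [0, 0, -30, 0, 0, 0, 85], [0, 0, -40, 0, 0, 0, 85], [0, 0, 0, 0, 0, 0, 85]]]}}

```text
time_s: 65.3
eef_pos: [0.5526, -0.0564, 0.272]
eef_rot: [-0.003, 0.795, -0.607, 0.007]
wrist_force: [1.7, -0.0, 0.4]
opening: 0.999
grasp_force: 0.0
```

```bash
python3 - <<'E'
from bore import *
st()
for n in('scene','wrist'):
    c=cam(n); P=cloud(c); rect(P,box(P,.5,.6,-.1,-.02,.138,.16),n+' head'); rect(P,box(P,.5,.6,-.13,-.0,.066,.08),'bar'); rect(P,box(P,.53,.66,-.25,-.12,.074,.084),n+' M'); bore(c,.597,-.173,.078,name=n)
W=np.array([.5975,-.173,.2]); Ma=pose(16.4,0); plan(W,Ma,14)
g=np.array([.5975,-.173,.048-.017]); plan(g,Ma,8,W,Ma)
P=cloud(cam('top'))
for x in np.arange(.28,.48,.03):
    print(x.round(2),[(y.round(2),int(1000*np.percentile(P[box(P,x-.015,x+.015,y-.015,y+.015,-.1,.5)][:,2],98))) for y in np.arange(-.30,0,.03) if box(P,x-.015,x+.015,y-.015,y+.015,-.1,.5).any()])
E
```

```text
t 65.3 p [ 0.5526 -0.0564  0.272 ] x [ 0.263 -0.965  0.008] z [ 0.015 -0.005 -1.   ] F [ 1.7 -0.   0.4] open 0.999 g 0.0 q [-0.32  0.09  1.62  0.    1.41  2.56]
scene head 71 c [549.1 -58.1] size [20.7 19.5] ang 14.4 zmed 0.1484 mean [ 0.5477 -0.0586]
bar 189 c [551.5 -55.5] size [26.8 62.8] ang 31.8 zmed 0.0719 mean [ 0.5484 -0.0577]
scene M 269 c [ 595.7 -175.4] size [42.6 60.9] ang 13.7 zmed 0.0779 mean [ 0.5956 -0.1759]
scene bore n 30 mean [ 0.598 -0.177  0.078] mid [ 0.5983 -0.1766  0.078 ] ext [0.0167 0.0168 0.    ]
wrist head 558 c [549.3 -53.6] size [22.1 22.1] ang 55.7 zmed 0.1487 mean [ 0.5496 -0.0549]
bar 730 c [549.3 -53.7] size [21.9 63.3] ang 33.1 zmed 0.0713 mean [ 0.5544 -0.0643]
wrist M 2500 c [ 596.9 -172.3] size [39.8 60.5] ang 15.8 zmed 0.0772 mean [ 0.5967 -0.1732]
wrist bore n 382 mean [ 0.5965 -0.1724  0.078 ] mid [ 0.5965 -0.1724  0.078 ] ext [0.019  0.0192 0.    ]
14 rows x [8.2, 5.9, 4.8] [-0.0001, -0.0006, -0.1136] | mm 11.1 deg 6.51
8 rows x [0.0, 0.0, 21.1] [0.0, 0.0, 0.0] | mm 21.1 deg 0.0
0.28 [(np.float64(-0.3), 29), (np.float64(-0.27), 31), (np.float
[... 983 characters left out ...]
0.27), 7), (np.float64(-0.24), 5), (np.float64(-0.21), 6), (np.float64(-0.18), 4), (np.float64(-0.15), 5), (np.float64(-0.12), 3), (np.float64(-0.09), 6), (np.float64(-0.06), 4), (np.float64(-0.03), 32)]
0.43 [(np.float64(-0.3), 5), (np.float64(-0.27), 6), (np.float64(-0.24), 5), (np.float64(-0.21), 4), (np.float64(-0.18), 10), (np.float64(-0.15), 16), (np.float64(-0.12), 6), (np.float64(-0.09), 4), (np.float64(-0.06), 5), (np.float64(-0.03), 5)]
0.46 [(np.float64(-0.3), 5), (np.float64(-0.27), 5), (np.float64(-0.24), 20), (np.float64(-0.21), 22), (np.float64(-0.18), 23), (np.float64(-0.15), 34), (np.float64(-0.12), 32), (np.float64(-0.09), 6), (np.float64(-0.06), 4), (np.float64(-0.03), 5)]
```

Request:
{"method": "jog_arm", "body": {"series": [[[8.2, 5.9, 4.8, 0, -0.0006, -0.1136, 85], [8.2, 5.9, 4.8, 0, -0.0006, -0.1136, 85], [8.2, 5.9, 4.8, 0, -0.0006, -0.1136, 85], [8.2, 5.9, 4.8, 0, -0.0006, -0.1136, 85], [8.2, 5.9, 4.8, 0, -0.0006, -0.1136, 85], [8.2, 5.9, 4.8, 0, -0.0006, -0.1136, 85], [8.2, 5.9, 4.8, 0, -0.0006, -0.1136, 85], [8.2, 5.9, 4.8, 0, -0.0006, -0.1136, 85], [8.2, 5.9, 4.8, 0, -0.0006, -0.1136, 85], [8.2, 5.9, 4.8, 0, -0.0006, -0.1136, 85]]]}}

```text
time_s: 66.45
eef_pos: [0.5633, -0.15, 0.2149]
eef_rot: [-0.002, 0.997, -0.082, -0.002]
wrist_force: [0.0, 0.5, 0.0]
opening: 0.997
grasp_force: 0.0
```

Request:
{"method": "jog_arm", "body": {"series": [[[8.2, 5.9, 4.8, 0, -0.0006, -0.1136, 85], [8.2, 5.9, 4.8, 0, -0.0006, -0.1136, 85], [8.2, 5.9, 4.8, 0, -0.0006, -0.1136, 85], [8.2, 5.9, 4.8, 0, -0.0006, -0.1136, 85], [0, 0, 0, 0, 0, 0, 85], [0, 0, 0, 0, 0, 0, 85], [0, 0, 0, 0, 0, 0, 85], [0, 0, 0, 0, 0, 0, 85], [0, 0, 0, 0, 0, 0, 85], [0, 0, 0, 0, 0, 0, 85]]]}}

```text
time_s: 67.45
eef_pos: [0.5968, -0.1733, 0.1984]
eef_rot: [-0.001, 0.99, 0.142, -0.001]
wrist_force: [-0.4, 0.7, -0.5]
opening: 0.995
grasp_force: 0.0
```

```bash
python3 - <<'E'
from h import *
st(); plan([.5975,-.173,.031],pose(16.4,0),8)
E
```

```text
t 67.5 p [ 0.5968 -0.1733  0.1984] x [ 0.96   0.281 -0.001] z [-0.002  0.002 -1.   ] F [-0.4  0.7 -0.5] open 0.995 g 0.0 q [-0.47  0.31  1.51  0.    1.32  0.81]
8 rows x [0.1, 0.0, 20.9] [-0.0003, 0.0002, -0.0001] | mm 20.9 deg 0.02
```

Request:
{"method": "jog_arm", "body": {"series": [[[0.1, 0, 20.9, 0, 0, 0, 85], [0.1, 0, 20.9, 0, 0, 0, 85], [0.1, 0, 20.9, 0, 0, 0, 85], [0.1, 0, 20.9, 0, 0, 0, 85], [0.1, 0, 20.9, 0, 0, 0, 85], [0.1, 0, 20.9, 0, 0, 0, 85], [0.1, 0, 20.9, 0, 0, 0, 85], [0.1, 0, 20.9, 0, 0, 0, 85], [0, 0, 0, 0, 0, 0, 85], [0, 0, 0, 0, 0, 0, 50]]]}}

```text
time_s: 68.45
eef_pos: [0.5972, -0.1727, 0.031]
eef_rot: [-0.001, 0.99, 0.142, -0.001]
wrist_force: [0.0, 0.6, 0.2]
opening: 0.847
grasp_force: 0.0
```

Request:
{"method": "jog_arm", "body": {"series": [[[0, 0, 0, 0, 0, 0, 50], [0, 0, 0, 0, 0, 0, 50], [0, 0, 0, 0, 0, 0, 50], [0, 0, 0, 0, 0, 0, 50], [0, 0, 0, 0, 0, 0, 50], [0, 0, -30, 0, 0, 0, 50], [0, 0, -30, 0, 0, 0, 50], [0, 0, 0, 0, 0, 0, 50], [0, 0, 0, 0, 0, 0, 50], [0, 0, 0, 0, 0, 0, 50]]]}}

```text
time_s: 69.45
eef_pos: [0.5963, -0.1724, 0.0894]
eef_rot: [-0.002, 0.99, 0.142, -0.002]
wrist_force: [-0.3, -0.2, -0.5]
opening: 0.694
grasp_force: 64.9
```

```bash
python3 - <<'E'
from h import *
st(); p,M,o=tool(); T=np.array([.385,-.18,p[2]]); Ma=pose(16.4,0); plan(T,Ma,9)
E
```

```text
t 69.5 p [ 0.5963 -0.1724  0.0894] x [ 0.96   0.282 -0.003] z [-0.005  0.003 -1.   ] F [-0.3 -0.2 -0.5] open 0.694 g 64.9 q [-0.47  0.44  1.59  0.    1.12  0.81]
9 rows x [-22.8, -5.8, 0.1] [-0.0005, 0.0004, -0.0001] | mm 23.5 deg 0.04
```

Request:
{"method": "jog_arm", "body": {"series": [[[-22.8, -5.8, 0, 0, 0, 0, 50], [-22.8, -5.8, 0, 0, 0, 0, 50], [-22.8, -5.8, 0, 0, 0, 0, 50], [-22.8, -5.8, 0, 0, 0, 0, 50], [-22.8, -5.8, 0, 0, 0, 0, 50], [-22.8, -5.8, 0, 0, 0, 0, 50], [-22.8, -5.8, 0, 0, 0, 0, 50], [-22.8, -5.8, 0, 0, 0, 0, 50], [-22.8, -5.8, 0, 0, 0, 0, 50], [0, 0, 0, -0.004, 0.004, 0, 50]]]}}

```text
time_s: 70.45
eef_pos: [0.3826, -0.1792, 0.0895]
eef_rot: [-0.001, 0.99, 0.142, -0.0]
wrist_force: [0.5, -0.5, -2.1]
opening: 0.696
grasp_force: 64.9
```

```bash
python3 - <<'E'
from h import *
st(); p,M,o=tool(); plan([.385,-.18,.0145],pose(16.4,0),7)
P=cloud(cam('scene')); q=P[box(P,.33,.45,-.26,-.1,.01,.085)]; print(len(q), np.percentile(q[:,2],[1,5,50]) if len(q) else '')
E
```

```text
t 70.5 p [ 0.3826 -0.1792  0.0895] x [ 0.96  0.28 -0.  ] z [-0.001  0.003 -1.   ] F [ 0.5 -0.5 -2.1] open 0.696 g 64.9 q [-0.72  0.03  2.09  0.    1.02  0.56]
7 rows x [0.3, 0.2, 10.7] [-0.0004, 0.0001, -0.0003] | mm 10.7 deg 0.03
95 [0.02482662 0.0275645  0.0302615 ]
```

Request:
{"method": "jog_arm", "body": {"series": [[[0.3, 0.2, 10.7, -0.0004, 0, 0, 50], [0.3, 0.2, 10.7, -0.0004, 0, 0, 50], [0.3, 0.2, 10.7, -0.0004, 0, 0, 50], [0.3, 0.2, 10.7, -0.0004, 0, 0, 50], [0.3, 0.2, 10.7, -0.0004, 0, 0, 50], [0.3, 0.2, 10.7, -0.0004, 0, 0, 50], [0.3, 0.2, 10.7, -0.0004, 0, 0, 50], [0, 0, 0.5, 0, 0, 0, 50], [0, 0, 0, 0, 0, 0, 50], [0, 0, 0, 0, 0, 0, 50]]]}}

```text
time_s: 71.5
eef_pos: [0.3884, -0.1815, 0.0159]
eef_rot: [0.002, 0.99, 0.142, 0.001]
wrist_force: [0.4, -1.2, -0.9]
opening: 0.7
grasp_force: 64.8
```

Request:
{"method": "jog_arm", "body": {"series": [[[0, 0, 1, 0, 0, 0, 50], [0, 0, 1, 0, 0, 0, 50], [0, 0, 1, 0, 0, 0, 50], [0, 0, 0, 0, 0, 0, 50], [0, 0, 0, 0, 0, 0, 50], [0, 0, 0, 0, 0, 0, 50], [0, 0, 0, 0, 0, 0, 50], [0, 0, 0, 0, 0, 0, 50], [0, 0, 0, 0, 0, 0, 50], [0, 0, 0, 0, 0, 0, 50]]]}}

```text
time_s: 72.5
eef_pos: [0.3887, -0.1816, 0.0144]
eef_rot: [0.002, 0.99, 0.142, 0.001]
wrist_force: [-5.3, 3.5, 18.1]
opening: 0.695
grasp_force: 66.8
```

Contact. Release and rise.

Request:
{"method": "jog_arm", "body": {"series": [[[0, 0, -1, 0, 0, 0, 50], [0, 0, 0, 0, 0, 0, 85], [0, 0, 0, 0, 0, 0, 85], [0, 0, 0, 0, 0, 0, 85], [0, 0, 0, 0, 0, 0, 85], [0, 0, -20, 0, 0, 0, 85], [0, 0, -40, 0, 0, 0, 85], [0, 0, -45, 0, 0, 0, 85], [0, 0, -45, 0, 0, 0, 85], [0, 0, -45, 0, 0, 0, 85]]]}}

```text
time_s: 73.5
eef_pos: [0.3874, -0.1805, 0.2106]
eef_rot: [0.002, 0.99, 0.142, 0.001]
wrist_force: [0.5, -0.5, 0.5]
opening: 0.995
grasp_force: 0.0
```

Request:
{"method": "jog_arm", "body": {"series": [[[0, 0, -30, 0, 0, 0, 85], [0, 0, 0, 0, 0, 0, 85], [0, 0, 0, 0, 0, 0, 85], [0, 0, 0, 0, 0, 0, 85], [0, 0, 0, 0, 0, 0, 85], [0, 0, 0, 0, 0, 0, 85], [0, 0, 0, 0, 0, 0, 85], [0, 0, 0, 0, 0, 0, 85], [0, 0, 0, 0, 0, 0, 85], [0, 0, 0, 0, 0, 0, 85]]]}}

```text
time_s: 74.5
eef_pos: [0.3876, -0.1808, 0.2389]
eef_rot: [0.002, 0.99, 0.142, 0.001]
wrist_force: [-0.1, -0.2, 0.3]
opening: 0.992
grasp_force: 0.0
```

```bash
python3 - <<'E'
from bore import *
st()
for n in('scene','wrist','top'):
    c=cam(n); P=cloud(c); cv2.imwrite(f'pics/e_{n}.png',c['frame'])
    rect(P,box(P,.33,.45,-.26,-.1,.056,.066),n+' M'); bore(c,.3885,-.1815,.06,name=n)
    if n!='wrist': bore(c,.577,.295,.06,name=n+' L'); rect(P,box(P,.5,.65,.24,.36,.056,.066),n+' L'); rect(P,box(P,.5,.6,-.1,-.02,.138,.16),n+' head'); rect(P,box(P,.5,.6,-.13,-.0,.066,.08),'bar')
a=cv2.imread('pics/e_scene.png'); b=cv2.imread('pics/e_wrist.png')
cv2.imwrite('pics/e.png',np.hstack([cv2.resize(a,(400,300)),cv2.resize(b,(400,300))]))
E
```

```text
t 74.5 p [ 0.3876 -0.1808  0.2389] x [0.96  0.282 0.002] z [ 0.003 -0.003 -1.   ] F [-0.1 -0.2  0.3] open 0.992 g 0.0 q [-0.72 -0.18  1.95 -0.    1.36  0.57]
scene M 357 c [ 387.7 -184.2] size [40.7 61.6] ang 20.4 zmed 0.0597 mean [ 0.3871 -0.1847]
scene bore n 40 mean [ 0.3893 -0.1857  0.06  ] mid [ 0.3885 -0.1852  0.06  ] ext [0.018  0.0152 0.    ]
scene L bore n 11 mean [0.5799 0.2913 0.06  ] mid [0.5803 0.2913 0.06  ] ext [0.0108 0.0142 0.    ]
scene L 148 c [577.4 294.2] size [41.5 61.4] ang 6.1 zmed 0.0598 mean [0.5759 0.2934]
scene head 37 c [544.1 -61.1] size [ 7.5 19.1] ang 34.9 zmed 0.1436 mean [ 0.5441 -0.0606]
bar 186 c [550.7 -56.2] size [23.6 62.3] ang 32.1 zmed 0.0722 mean [ 0.5483 -0.058 ]
wrist M 1842 c [ 387.9 -180.9] size [39.1 59.9] ang 16.3 zmed 0.059 mean [ 0.3884 -0.1806]
wrist bore n 258 mean [ 0.3882 -0.1813  0.06  ] mid [ 0.3879 -0.1812  0.06  ] ext [0.0179 0.0187 0.    ]
top M 201 c [ 385.5 -182. ] size [42.5 59.8] ang 18.7 zmed 0.06 mean [ 0.3876 -0.182 ]
top bore n 27 mean [ 0.3864 -0.1829  0.06  ] mid [ 0.3866 -0.1831  0.06  ] ext [0.0145 0.0146 0.    ]
top L bore n 25 mean [0.5747 0.2951 0.06  ] mid [0.5738 0.2956 0.06  ] ext [0.0153 0.0144 0.    ]
top L 224 c [572.3 295.6] size [43.1 60.2] ang 4.5 zmed 0.0597 mean [0.5737 0.2946]
top head 58 c [546.  -54.3] size [19.2 20.2] ang 84.4 zmed 0.1487 mean [ 0.5457 -0.0544]
bar 151 c [536.6 -59.1] size [47.3 67.2] ang 32.8 zmed 0.0716 mean [ 0.5447 -0.0533]
```

View pics/e.png

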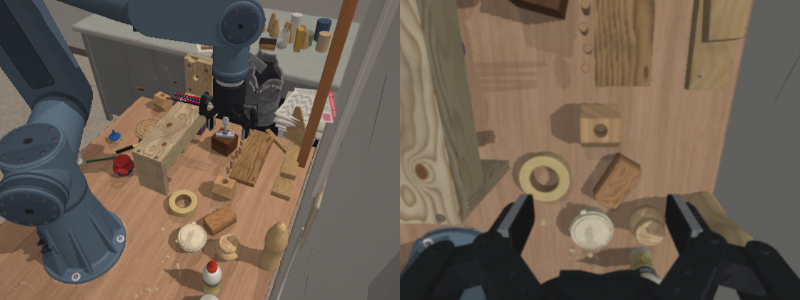

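```bash
python3 -c "
from bench import ctrl; print(ctrl.hand_in())"
```

```text
the job is handed in; nothing more can be done
None
```

I handed the job in at about 75 s: only two blanks were on the bench, both sounded full (36 mm), both lie bore up on the bench top, and the gauge is back in its block.

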